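# Stand the accumulators in their drawer rings and shut the drawer

### The arm

A 6-joint arm with a two-finger parallel gripper is mounted at the origin on the work surface. World frame = base frame: x ahead of the robot, y to its left, z up, the work surface at z = 0. Lengths are in m, angles in degrees, forces in N, time in s.
With the tool pointing down it reaches from about 0.4 to 0.825 m from the base axis. Payload 7 kg.
Tool frame: the origin (TCP) lies between the finger pads; the fingertips stand 22 mm ahead of it and the grasp point (between the pads) lies 3 mm ahead of it; z points along the fingers, y is the line along which they close (so a half turn about z gives the same grasp; the last joint's range is limited). The gripper opens to 88 mm and grips with 3 to 60 N. Pads are 19 mm wide; open, the fingers measure 130 mm over their backs; the gripper's body (78 mm by 193 mm) begins 47 mm behind the grasp point.
Start: joints at [81.079, 20.546, 0.682, 0, -70.136, -16.507], TCP at [0.29, 0.61, 0.249] pointing down, gripper open.
Joint ranges: [-176.03, 176.03], [-82.01, 121.73], [-58.28, 71.71], [-173.87, 95.51], [-174.79, -0.11], [-173.66, 173.66]. Speed limits (degrees/s): [136.94, 136.94, 172.46, 180, 180, 180].

### API

Orientations are given as [roll, pitch, yaw] about the fixed x, y, z axes, in that order (R = Rz(yaw) Ry(pitch) Rx(roll)).
In Python, from plant import ctrl gives the robot as it stands.
- The arm moves only by the tool apply_moves, never from a script. Its argument "targets" is a list of rows, each an object with "travel": the shift along the tool's x, y, z in mm, a list of three; "roll": the turn about the tool's z in degrees; "jaw": the finger opening in mm, from 0 to 87.6. In form: [{"travel": [tx, ty, tz], "roll": roll, "jaw": jaw}, ...]. A call has 1 to 10 rows; each row shifts and turns the commanded pose from where the row before left it, along the tool's axes as they then stand; what a row does not reach is not made up. A row lasts 1/10 s, in which the tool goes at most 50 mm and 8.59 degrees, less where a joint would pass 70% of its speed; a pose out of reach is approached as far as the arm can. A call with a gripper value outside its range is refused whole. The fingers move at their own pace and stop on an object; the grip force is fixed at half the most. Time passes only in rows, so rows that do not move let the fingers close. It gives the time, the measured TCP pose, the force, the opening and the grip force at its end, in the units of the state.
- ctrl.get_obs(): the state, without advancing time (a new reading comes with each control period).
- ctrl.snapshot(name): name is "scene" or "top"; returns the picture (384x512x3 uint8, red, green, blue); there is no depth.
- ctrl.calibration(name): a dict with "K" (3x3 intrinsics, pixels), "extrinsics" (4x4, takes a point from camera to world coordinates). Camera axes: x right, y down, z forward; pixel columns grow to the right and rows downward; lengths in m; the calibration is good to about 2 mm. A picture is of the moment at which its call begins. calibration takes no time and is no camera call.
- ctrl.close_job(): hands the job in; it is judged then, once.
The state is a dict: "clock": time; "joint_pos": joint angles; "qvel": joint speeds; "tau": joint torques, N m; "tool_pos": TCP position; "orientation": TCP orientation; "force": force on the tool from outside, world axes, zero at the start; "moment": the same for the moment, N m; "opening": finger opening in m; "gripper_force": force on a finger pad.
Only numpy, scipy, OpenCV 4.12 (cv2) and the standard library are available. Lean on these libraries where they do the work, as an engineer would, in place of code of your own. Each camera call takes 0.05 s, during which the arm holds its last target. There are 200 camera calls.

### The job

Put the two ball-shaped accumulators that lean in the rings on the bench away in the open drawer: set each one down, without dropping it, in an empty rubber ring, standing upright with its port cap up, so that nothing stands above the drawer's rim. Then push the drawer fully shut with all of them still standing upright, leaving the accumulator and filter already in it, and the things on the bench, as they are.

Things in the scene. Friction and masses are not known exactly. Their poses are not given: they have to be found in the camera images.
- acc1_ball (a point): an accumulator to put away: grey steel sphere 64 mm across (round underneath, cannot stand by itself), on top a short steel hexagon and on that a round port cap. Whole height 106 mm, 0.5 to 0.75 kg, most of it in the sphere. Point: the sphere's centre; z axis along the accumulator towards its cap. It starts leaning about 30 degrees, in any direction, in bench ring 1
- acc1_cap (a point): middle of the same accumulator's smooth round port cap, where it is gripped: 32 mm in diameter, 26 mm tall, on the axis, 57 mm from the sphere's centre; the cap runs from 46 to 72 mm from that centre, the hexagon (27 mm across flats) from 27 to 47 mm
- acc2_ball (a point): the other accumulator to put away, identical; sphere's centre, z axis towards the cap. It starts leaning about 35 degrees, in any direction, in the other bench ring
- acc2_cap (a point): middle of its port cap, 57 mm from the sphere's centre
- acc3_ball (a point): a third, identical accumulator that already stands upright in a ring in the drawer and stays there; sphere's centre, z axis towards the cap
- stand1: black rubber ring fixed to the bench in which accumulator 1 starts: 86 mm outside, 48 mm bore, 30 mm tall; origin under its centre, on the bench. The sphere rests on the bore's edge, its centre 51 mm above the bench
- stand2: the same kind of fixed bench ring, in which accumulator 2 starts
- seat1_cup (a point): an empty black rubber ring lying in one of the drawer's four pockets (which one varies): 86 mm outside, 48 mm bore, 20 mm tall, a few mm of play in the pocket. This point is where the centre of a sphere seated in it comes to be: on the ring's axis, 41 mm above the drawer's floor
- seat2_cup (a point): the other empty ring in the drawer, the same; either accumulator may go in either ring
- seat3_cup (a point): the same point of the third ring in the drawer, the one that holds accumulator 3
- filter_mid (a point): white spin-on oil filter standing in the fourth pocket, 74 mm in diameter, 100 mm tall; point half-way up. It stays there
- drawer_floor (a point): centre of the drawer's floor, 12 mm above the bench; x axis points the way the drawer shuts (away from the robot), z up. Inside 196 by 196 mm: two by two pockets of 97 mm, centres 49.5 mm from this point in x and y, parted by sheets 45 mm high. Outer walls 5 to 6 mm thick, rim 118 mm above this floor; an accumulator standing in a ring ends about 5 mm below the rim
- unit: the low dark steel drawer unit, fixed, 142 mm tall, 235 mm deep, with a second, shut drawer on its right (-y) that is not used; origin on the bench in its front plane, mid-way across the open drawer, from which it reaches 112 mm to the left and 336 mm to the right; x axis: the way the drawer shuts. Its top sheet begins 4 mm above the drawer's rim, so what stands higher jams. Fully open, the drawer's rear wall is just clear of its front
- drawer_handle (a point): middle of the steel bar handle on the drawer's white front: bar 11 mm thick, 111 mm long, level, 35 mm before the front panel and 95 mm above the bench; x axis points the way the drawer shuts
- drawer (a joint): how far the drawer is open, in m: about 0.212 fully open (start), 0 shut. It slides freely, with about 3 N of drag plus that of its speed (6 N per m/s), and stays where it is left
- can_mid (a point): tall spray can, 66 mm in diameter, 190 mm tall, standing on the bench; point half-way up. Bystander
- tin_mid (a point): grease tin with black cap, 84 mm in diameter, 100 mm tall; point half-way up. Bystander
- carton_mid (a point): cardboard carton 120 by 80 by 60 mm (x, y, z); its centre. Bystander
- wrench: spanner lying flat on the bench between robot and drawer, 190 mm long along its x axis, about 10 mm thick; origin on its underside at mid-length. Bystander
Not all that is in view belongs to the job. What is shaped like the part that bears acc3_ball but red is not meant. Leave any red look-alike of the part that bears acc1_ball alone.

How it is judged (in metres and radians):
On the way, in this order (a step that is already met when the one before it is completed fails the run):
1. one accumulator stands upright in an empty drawer ring, let go (((((distance between acc1_ball and seat1_cup below 0.007 m and angle between acc1_ball's own z axis and vertical below 0.15 rad) or (distance between acc1_ball and seat2_cup below 0.007 m and angle between acc1_ball's own z axis and vertical below 0.15 rad)) and contact force between the fingers and acc1 below 0.05 N) or (((distance between acc2_ball and seat1_cup below 0.007 m and angle between acc2_ball's own z axis and vertical below 0.15 rad) or (distance between acc2_ball and seat2_cup below 0.007 m and angle between acc2_ball's own z axis and vertical below 0.15 rad)) and contact force between the fingers and acc2 below 0.05 N))), for 0.2 s.
2. both stand upright in the two drawer rings, let go, while the drawer is still open (((distance between acc1_ball and seat1_cup below 0.007 m and angle between acc1_ball's own z axis and vertical below 0.15 rad) or (distance between acc1_ball and seat2_cup below 0.007 m and angle between acc1_ball's own z axis and vertical below 0.15 rad)) and contact force between the fingers and acc1 below 0.05 N and ((distance between acc2_ball and seat1_cup below 0.007 m and angle between acc2_ball's own z axis and vertical below 0.15 rad) or (distance between acc2_ball and seat2_cup below 0.007 m and angle between acc2_ball's own z axis and vertical below 0.15 rad)) and contact force between the fingers and acc2 below 0.05 N and value of joint drawer above 0.15 m), for 0.2 s.
At the end, for the whole second after the job is handed in: Drawer shut to 6 mm. Both accumulators stand in the two rings that were empty, the third in its own: sphere within 7 mm of its seated place, axis within 0.15 rad of vertical, cap up and its middle under 103 mm above the drawer floor (below the rim). Filter upright on the floor. All at rest (value of joint drawer below 0.006 m and ((distance between acc1_ball and seat1_cup below 0.007 m and angle between acc1_ball's own z axis and vertical below 0.15 rad) or (distance between acc1_ball and seat2_cup below 0.007 m and angle between acc1_ball's own z axis and vertical below 0.15 rad)) and ((distance between acc2_ball and seat1_cup below 0.007 m and angle between acc2_ball's own z axis and vertical below 0.15 rad) or (distance between acc2_ball and seat2_cup below 0.007 m and angle between acc2_ball's own z axis and vertical below 0.15 rad)) and distance between acc3_ball and seat3_cup below 0.007 m and angle between each of acc3_ball, filter_mid's own z axis and vertical below 0.15 rad and z of each of acc1_cap, acc2_cap in the frame of drawer_floor below 0.103 m and linear speed of each of acc1, acc2, acc3 below 0.02 m/s and z of filter_mid in the frame of drawer_floor below 0.06 m); the robot touches nothing.
It fails at once if accumulator 1 is dropped (moves faster than 0.6 m/s out of the grip) (linear speed of acc1 above 0.6 m/s and contact force between the fingers and acc1 below 0.05 N).
It fails at once if accumulator 2 is dropped (moves faster than 0.6 m/s out of the grip) (linear speed of acc2 above 0.6 m/s and contact force between the fingers and acc2 below 0.05 N).
It fails at once if the accumulator that was already in the drawer, or the filter beside it, is lifted out, knocked over or shoved from its pocket (distance between acc3_ball and seat3_cup above 0.015 m or angle between any of acc3_ball, filter_mid's own z axis and vertical above 0.3 rad or z of filter_mid in the frame of drawer_floor above 0.075 m).
It fails at once if the spray can, grease tin, carton or spanner is knocked over or moved by more than 30 mm (distance of any of can_mid, tin_mid, carton_mid, wrench from where it was at the start of the episode above 0.03 m or angle between any of can_mid, tin_mid, carton_mid, wrench's own z axis and vertical above 0.4 rad).
It also fails if it takes over 72 s, if anything falls off the work surface, if the arm or the gripper's body presses on something with over 40 N, if the wrist force passes 120 N, or if a joint passes its speed limit or range.

## Working session

There is one attempt and no reset: what is moved stays moved. The work goes in short steps, Python scripts to look and compute and a tool call to move; the robot and the scene stay as the last step left them, time stands still between calls to the robot, and variables do not carry over. Pictures are saved under pics/ and viewed, at most 10 in all, crops included, and the job is handed in when it is done.

Besides the shell and the picture viewer there is one more tool, called after "Call:" by a JSON object that holds its "name" and its "arguments", one argument or row to a line. apply_moves: Moves the arm, as the interface text tells. Its arguments: {"type":"object","properties":{"targets":{"type":"array","items":{"type":"object","properties":{"travel":{"type":"array","items":{"type":"number"}},"roll":{"type":"number"},"jaw":{"type":"number"}}}}},"required":["targets"]}

```bash
mkdir -p pics
python3 - <<'E'
from plant import ctrl
import cv2,numpy as np
o=ctrl.get_obs();print({k:np.round(v,3) for k,v in o.items()})
for n in("scene","top"):
    im=ctrl.snapshot(n);cv2.imwrite(f"pics/{n}0.png",cv2.resize(im[:,:,::-1],(800,600),interpolation=cv2.INTER_CUBIC));c=ctrl.calibration(n);print(n,np.round(c["K"],1).tolist(),np.round(c["extrinsics"],3).tolist())
    cv2.imwrite(f"pics/{n}0_raw.png",im[:,:,::-1])
E
```

```text
{'clock': np.float64(0.0), 'joint_pos': array([ 8.1078e+01,  2.0591e+01,  6.3400e-01, -2.2000e-02, -7.0137e+01,
       -1.6508e+01]), 'qvel': array([ 0.003, -0.033, -0.016, -0.029,  0.005, -0.099]), 'tau': array([-2.0000e-03, -5.8272e+01,  2.9305e+01,  6.9970e+00,  7.0000e-03,
       -0.0000e+00]), 'tool_pos': array([0.29 , 0.609, 0.248]), 'orientation': array([ 1.79904e+02, -7.00000e-03, -2.54380e+01]), 'force': array([0.313, 1.709, 0.523]), 'moment': array([0.033, 0.029, 0.05 ]), 'gripper_force': np.float64(0.0), 'opening': np.float64(0.087)}
scene [[386.0, 0.0, 247.0], [0.0, 386.0, 189.8], [0.0, 0.0, 1.0]] [[0.455, 0.551, -0.7, 1.386], [0.891, -0.284, 0.355, -0.425], [-0.003, -0.785, -0.62, 0.847], [0.0, 0.0, 0.0, 1.0]]
top [[436.6, 0.0, 260.1], [0.0, 436.6, 190.6], [0.0, 0.0, 1.0]] [[-0.01, -0.994, 0.109, 0.382], [-1.0, 0.012, 0.016, -0.013], [-0.017, -0.109, -0.994, 1.328], [0.0, 0.0, 0.0, 1.0]]
```

View pics/scene0.png

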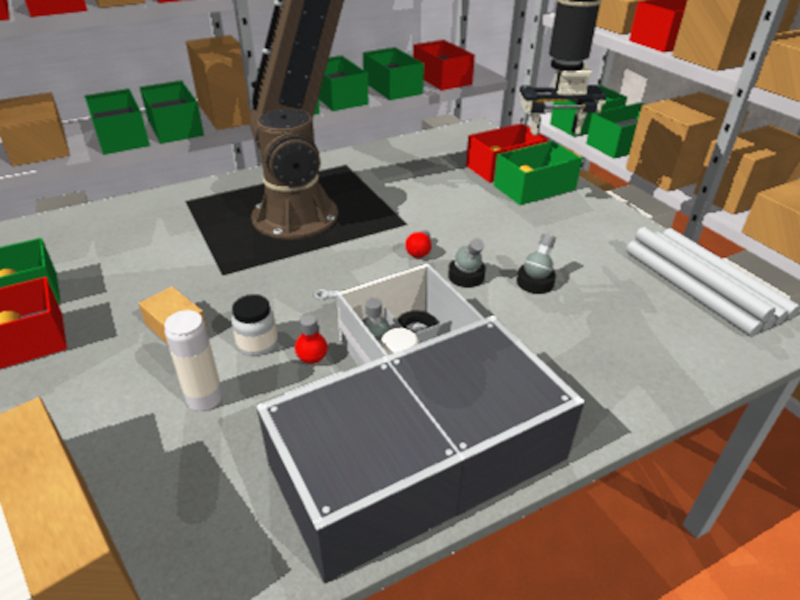

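View pics/top0.png

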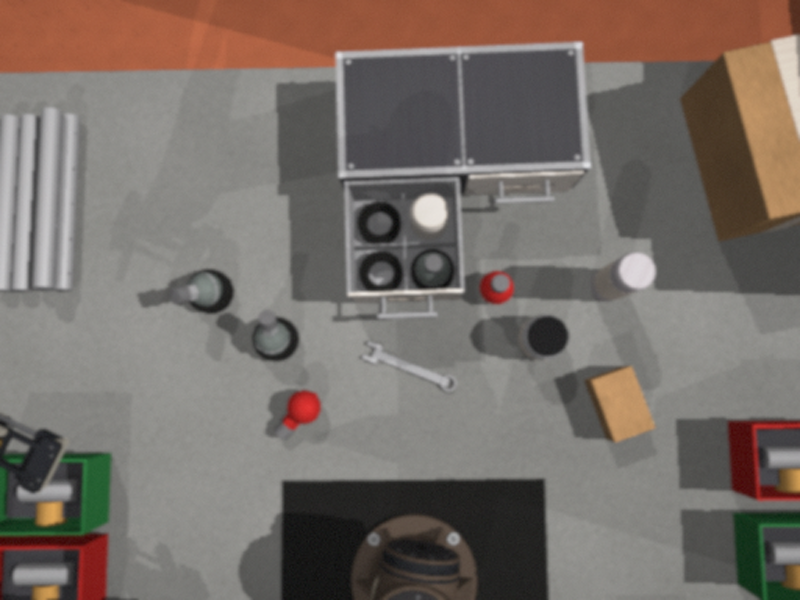

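Run:
```python
import cv2
a=cv2.imread("pics/top0_raw.png")[105:235,98:298];cv2.imwrite("pics/topc.png",cv2.resize(a,None,fx=4,fy=4,interpolation=cv2.INTER_CUBIC))
a=cv2.imread("pics/scene0_raw.png")[140:240,210:370];cv2.imwrite("pics/scenec.png",cv2.resize(a,None,fx=5,fy=5,interpolation=cv2.INTER_CUBIC))
```

```text
(no output)
```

View pics/topc.png

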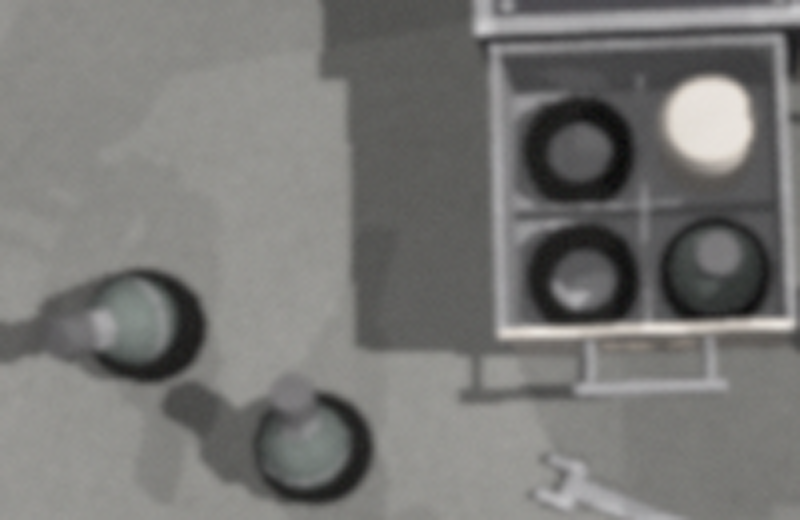

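View pics/scenec.png

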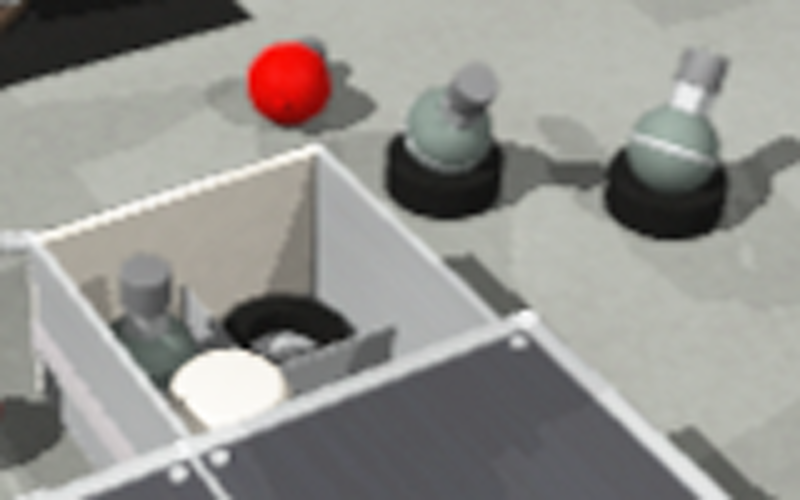

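```bash
cat > h.py <<'E'
import numpy as np
from plant import ctrl
def ray(n,px):
    c=ctrl.calibration(n);E=np.array(c["extrinsics"]);d=E[:3,:3]@np.linalg.solve(np.array(c["K"]),[px[0],px[1],1]);return E[:3,3],d/np.linalg.norm(d)
def onz(n,px,z):
    o,d=ray(n,px);return o+d*(z-o[2])/d[2]
def tri(p,q):
    A=0;b=0
    for n,px in(("top",p),("scene",q)):
        o,d=ray(n,px);M=np.eye(3)-np.outer(d,d);A=A+M;b=b+M@o
    return np.linalg.solve(A,b)
T=lambda u,v:((u+.5)/4-.5+98,(v+.5)/4-.5+105)
S=lambda u,v:((u+.5)/5-.5+210,(v+.5)/5-.5+140)
E
python3 - <<'E'
from h import *
np.set_printoptions(precision=4,suppress=True)
for n,b,c,r,sb,sc in(("A",(137,322),(75,330),(149,325),(673,148),(702,70)),("B",(306,443),(293,397),(313,446),(449,127),(473,90))):
    print(n,"ball",onz("top",T(*b),.051),"tri",tri(T(*b),S(*sb)),onz("scene",S(*sb),.051),"ring",onz("top",T(*r),.03))
    C=tri(T(*c),S(*sc));print(" cap tri",C,onz("top",T(*c),.099),onz("scene",S(*sc),.099))
for r in((579,151),(583,277)):print("seat",onz("top",T(*r),.032))
print("acc3 cap",onz("top",T(718,249),.012+.041+.070))
print("handle",onz("top",T(583,387),.1),onz("top",T(726,384),.1))
print("rim",[onz("top",T(*p),.13) for p in((497,333),(795,325),(490,45),(785,38))])
print("filter",onz("top",T(708,125),.112))
print("unit front",[onz("top",T(*p),.142) for p in((480,30),(790,22))])
E
```

```text
A ball [0.5429 0.3871 0.051 ] tri [0.5434 0.3876 0.0544] [0.54   0.3932 0.051 ] ring [0.5431 0.3845 0.03  ]
 cap tri [0.5311 0.4146 0.1053] [0.5316 0.4164 0.099 ] [0.5239 0.4224 0.099 ]
B ball [0.4519 0.2605 0.051 ] tri [0.4518 0.2598 0.0572] [0.4446 0.2659 0.051 ] ring [0.4507 0.2597 0.03  ]
 cap tri [0.4809 0.2574 0.1071] [0.4819 0.2598 0.099 ] [0.4709 0.264  0.099 ]
seat [0.6715 0.0598 0.032 ]
seat [0.5751 0.0573 0.032 ]
acc3 cap [ 0.5801 -0.042   0.123 ]
handle [0.4865 0.0542 0.1   ] [ 0.4875 -0.0468  0.1   ]
rim [array([0.5222, 0.1118, 0.13  ]), array([ 0.5252, -0.0942,  0.13  ]), array([0.7265, 0.1166, 0.13  ]), array([ 0.7285, -0.0911,  0.13  ])]
filter [ 0.6711 -0.0365  0.112 ]
unit front [array([0.7339, 0.1223, 0.142 ]), array([ 0.7364, -0.094 ,  0.142 ])]
```

Call:
{"name": "apply_moves", "arguments": {
  "targets": [
    {"travel": [39, 10, 0], "roll": 0, "jaw": 87},
    {"travel": [39, 10, 0], "roll": 0, "jaw": 87},
    {"travel": [39, 10, 0], "roll": 0, "jaw": 87},
    {"travel": [39, 10, 0], "roll": 0, "jaw": 87},
    {"travel": [39, 10, 0], "roll": 0, "jaw": 87},
    {"travel": [39, 10, 0], "roll": 0, "jaw": 87},
    {"travel": [39, 10, 0], "roll": 0, "jaw": 87},
    {"travel": [39, 12, 0], "roll": 0, "jaw": 87}
  ]
}}

```text
clock: 0.9
tool_pos: [0.5374, 0.4003, 0.2481]
orientation: [180.0, 0.0, -25.4]
force: [1.5, 0.3, 0.1]
opening: 0.0869
gripper_force: 0.0
```

Call:
{"name": "apply_moves", "arguments": {
  "targets": [
    {"travel": [0, 0, 0], "roll": -8, "jaw": 87},
    {"travel": [0, 0, 0], "roll": -8, "jaw": 87},
    {"travel": [0, 0, 0], "roll": -8, "jaw": 87},
    {"travel": [0, 0, 0], "roll": -8, "jaw": 87},
    {"travel": [0, 0, 0], "roll": -8, "jaw": 87},
    {"travel": [0, 0, 0], "roll": -6.4, "jaw": 87},
    {"travel": [0, 0, 0], "roll": 0, "jaw": 87},
    {"travel": [0, 0, 0], "roll": 0, "jaw": 87}
  ]
}}

```text
clock: 1.7
tool_pos: [0.5363, 0.4015, 0.2482]
orientation: [180.0, 0.0, 20.8]
force: [-0.5, -0.6, -0.0]
opening: 0.0869
gripper_force: 0.0
```

```bash
cat >> h.py <<'E'
def go(x,y,z):
    o=ctrl.get_obs();from scipy.spatial.transform import Rotation as R
    r=R.from_euler("xyz",o["orientation"],degrees=True).as_matrix()
    print("pose",np.round(o["tool_pos"],4),np.round(o["orientation"],1),"open",round(float(o["opening"]),4),"F",np.round(o["force"],1),round(float(o["gripper_force"]),1),"t",round(float(o["clock"]),2),"j6",round(float(o["joint_pos"][5]),1))
    print("tool mm",np.round(r.T@(np.array([x,y,z])-o["tool_pos"])*1000,1))
E
python3 -c "
from h import *
go(.5373,.4009,.111)"
```

```text
pose [0.5363 0.4015 0.2482] [180.    0.   20.8] open 0.0869 F [-0.5 -0.6 -0. ] 0.0 t 1.7 j6 57.3
tool mm [  0.8   0.8 137.2]
```

Call:
{"name": "apply_moves", "arguments": {
  "targets": [
    {"travel": [0.8, -2, 25], "roll": 0, "jaw": 87},
    {"travel": [0, 0, 30], "roll": 0, "jaw": 87},
    {"travel": [0, 0, 25], "roll": 0, "jaw": 87},
    {"travel": [0, 0, 15], "roll": 0, "jaw": 87},
    {"travel": [0, 0, 15], "roll": 0, "jaw": 87},
    {"travel": [0, 0, 15], "roll": 0, "jaw": 87},
    {"travel": [0, 0, 12], "roll": 0, "jaw": 87},
    {"travel": [0, 0, 0], "roll": 0, "jaw": 87},
    {"travel": [0, 0, 0], "roll": 0, "jaw": 87}
  ]
}}

```text
clock: 2.6
tool_pos: [0.5367, 0.4039, 0.1118]
orientation: [180.0, -0.0, 21.0]
force: [-0.2, -0.1, 0.2]
opening: 0.0871
gripper_force: 0.0
```

```bash
python3 -c "
from h import *
go(.543,.386,.111)
import cv2
a=ctrl.snapshot('scene')[:,:,::-1][60:220,220:420];b=ctrl.snapshot('top')[:,:,::-1][130:290,60:260]
cv2.imwrite('pics/s1.png',cv2.resize(cv2.hconcat([a,b]),None,fx=2,fy=3,interpolation=3))"
```

```text
pose [0.5367 0.4039 0.1118] [180.  -0.  21.] open 0.0871 F [-0.2 -0.1  0.2] 0.0 t 2.6 j6 57.4
tool mm [-0.5 18.9  0.8]
```

View pics/s1.png

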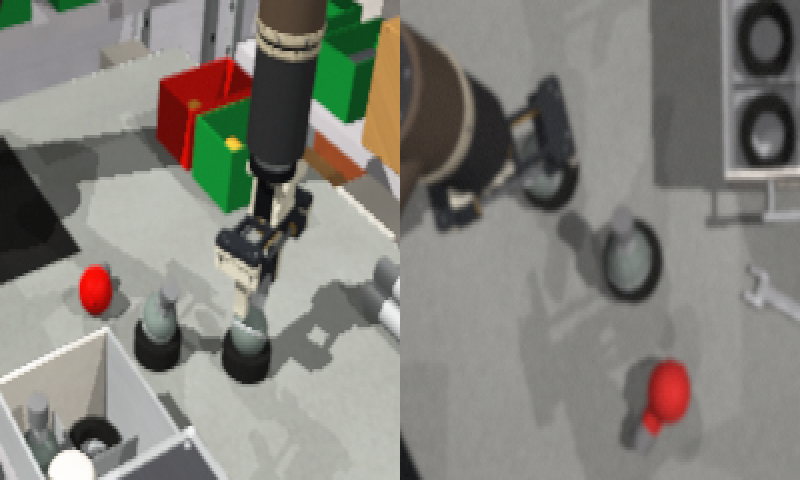

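The scene view (left) shows the fingers straddling accumulator A at about (245,300), with no contact. The top view (right) shows the fingers spread along the lean line. Next I push the cap upright.

Call:
{"name": "apply_moves", "arguments": {
  "targets": [
    {"travel": [0, 3, 0], "roll": 0, "jaw": 87},
    {"travel": [0, 4, 0], "roll": 0, "jaw": 87},
    {"travel": [0, 4, 0], "roll": 0, "jaw": 87},
    {"travel": [0, 4, 0], "roll": 0, "jaw": 87},
    {"travel": [0, 4, 0], "roll": 0, "jaw": 84},
    {"travel": [0, 0, 0], "roll": 0, "jaw": 80},
    {"travel": [0, 0, 0], "roll": 0, "jaw": 75},
    {"travel": [0, 0, 0], "roll": 0, "jaw": 70},
    {"travel": [0, 0, 0], "roll": 0, "jaw": 65}
  ]
}}

```text
clock: 3.6
tool_pos: [0.5435, 0.3865, 0.1124]
orientation: [-179.9, -0.1, 21.0]
force: [-0.4, 3.5, 3.6]
opening: 0.0676
gripper_force: 1.6
```

Call:
{"name": "apply_moves", "arguments": {
  "targets": [
    {"travel": [0, 0, 0], "roll": 0, "jaw": 60},
    {"travel": [0, 0, 0], "roll": 0, "jaw": 55},
    {"travel": [0, 0, 0], "roll": 0, "jaw": 50},
    {"travel": [0, 0, 0], "roll": 0, "jaw": 46},
    {"travel": [0, 0, 0], "roll": 0, "jaw": 42},
    {"travel": [0, 0, 0], "roll": 0, "jaw": 38},
    {"travel": [0, 0, 0], "roll": 0, "jaw": 35},
    {"travel": [0, 0, 0], "roll": 0, "jaw": 35}
  ]
}}

```text
clock: 4.4
tool_pos: [0.5432, 0.3858, 0.1114]
orientation: [180.0, 0.0, 21.0]
force: [-1.3, 2.2, 1.4]
opening: 0.0352
gripper_force: 0.8
```

```bash
python3 -c "
from h import *
go(.543,.386,.111)
import cv2
a=ctrl.snapshot('scene')[:,:,::-1][60:220,220:420];b=ctrl.snapshot('top')[:,:,::-1][130:290,60:260]
cv2.imwrite('pics/s2.png',cv2.resize(cv2.hconcat([a,b]),None,fx=2,fy=3,interpolation=3))"
```

```text
pose [0.5432 0.3858 0.1114] [180.   0.  21.] open 0.0352 F [-1.3  2.2  1.4] 0.8 t 4.4 j6 58.9
tool mm [-0.1 -0.2  0.4]
```

View pics/s2.png

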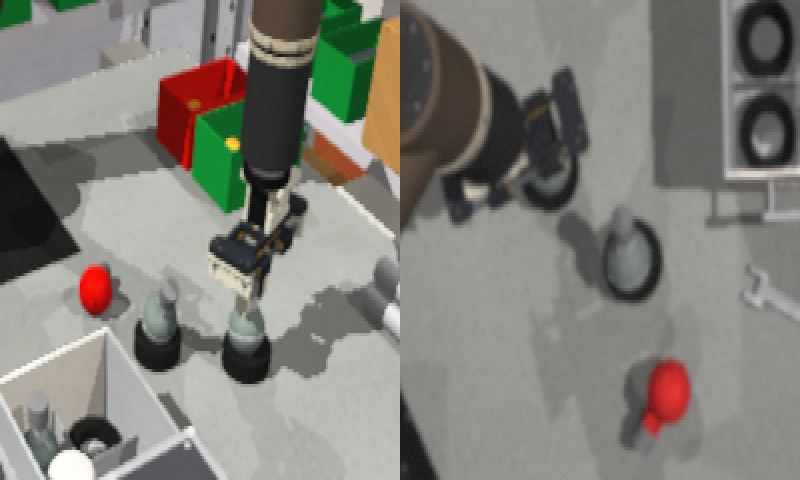

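The picture shows accumulator A nearly upright, seated in its ring between the fingers. Now I clamp and lift.

Call:
{"name": "apply_moves", "arguments": {
  "targets": [
    {"travel": [0, 0, 0], "roll": 0, "jaw": 30},
    {"travel": [0, 0, 0], "roll": 0, "jaw": 25},
    {"travel": [0, 0, 0], "roll": 0, "jaw": 25},
    {"travel": [0, 0, 0], "roll": 0, "jaw": 25},
    {"travel": [0, 0, 0], "roll": 0, "jaw": 25},
    {"travel": [0, 0, -3], "roll": 0, "jaw": 25},
    {"travel": [0, 0, -6], "roll": 0, "jaw": 25},
    {"travel": [0, 0, -10], "roll": 0, "jaw": 25},
    {"travel": [0, 0, -10], "roll": 0, "jaw": 25}
  ]
}}

```text
clock: 5.4
tool_pos: [0.5431, 0.3857, 0.141]
orientation: [180.0, 0.0, 21.0]
force: [-0.5, 0.6, -6.8]
opening: 0.0322
gripper_force: 29.8
```

```bash
python3 -c "
from h import *
go(.673,.060,.260)"
```

```text
pose [0.5431 0.3857 0.141 ] [180.   0.  21.] open 0.0322 F [-0.5  0.6 -6.8] 29.8 t 5.4 j6 58.8
tool mm [   4.7  350.7 -118.8]
```

Call:
{"name": "apply_moves", "arguments": {
  "targets": [
    {"travel": [0, 0, -20], "roll": 0, "jaw": 25},
    {"travel": [0, 0, -30], "roll": 0, "jaw": 25},
    {"travel": [0, 0, -35], "roll": 0, "jaw": 25},
    {"travel": [0, 0, -24], "roll": 0, "jaw": 25},
    {"travel": [0, 15, -10], "roll": 0, "jaw": 25},
    {"travel": [0, 25, 0], "roll": 0, "jaw": 25},
    {"travel": [0, 35, 0], "roll": 0, "jaw": 25},
    {"travel": [0, 35, 0], "roll": 0, "jaw": 25},
    {"travel": [0, 40, 0], "roll": 0, "jaw": 25},
    {"travel": [0, 40, 0], "roll": 0, "jaw": 25}
  ]
}}

```text
clock: 6.4
tool_pos: [0.6111, 0.2065, 0.2597]
orientation: [-180.0, 0.0, 21.0]
force: [0.6, 0.8, -6.7]
opening: 0.0318
gripper_force: 30.0
```

Call:
{"name": "apply_moves", "arguments": {
  "targets": [
    {"travel": [1, 40, 0], "roll": 0, "jaw": 25},
    {"travel": [1, 35, 0], "roll": 0, "jaw": 25},
    {"travel": [1, 35, 0], "roll": 0, "jaw": 25},
    {"travel": [1, 25, 0], "roll": 0, "jaw": 25},
    {"travel": [0, 15, 0], "roll": 0, "jaw": 25},
    {"travel": [0, 10, 0], "roll": 4, "jaw": 25},
    {"travel": [0, 0, 0], "roll": 6, "jaw": 25},
    {"travel": [0, 0, 0], "roll": 6, "jaw": 25},
    {"travel": [0, 0, 0], "roll": 4, "jaw": 25},
    {"travel": [0, 0, 0], "roll": 0, "jaw": 25}
  ]
}}

```text
clock: 7.4
tool_pos: [0.6718, 0.0605, 0.2594]
orientation: [-180.0, 0.0, 0.9]
force: [-0.0, -0.7, -7.0]
opening: 0.0316
gripper_force: 30.0
```

```bash
python3 -c "
from h import *
go(.6725,.060,.1154)
import cv2
a=ctrl.snapshot('scene')[:,:,::-1][60:240,190:390];b=ctrl.snapshot('top')[:,:,::-1][60:240,160:360]
cv2.imwrite('pics/s3.png',cv2.resize(cv2.hconcat([a,b]),None,fx=2,fy=3,interpolation=3))"
```

```text
pose [0.6718 0.0605 0.2594] [-180.     0.     0.9] open 0.0316 F [-0.  -0.7 -7. ] 30.0 t 7.4 j6 69.3
tool mm [  0.8   0.5 144. ]
```

View pics/s3.png

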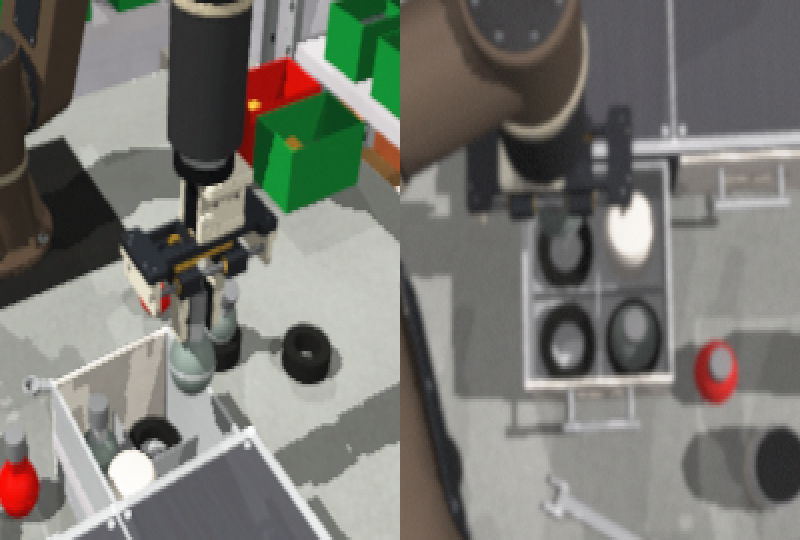

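Accumulator A hangs close to upright over the far-left ring: the scene view has its ball at (190,365) and cap at (197,315). I'll check that against an exactly vertical projection.

```bash
python3 -c "
from h import *
c=ctrl.calibration('scene');E=np.linalg.inv(np.array(c['extrinsics']));K=np.array(c['K'])
for dx,dy in((0,0),(.006,0),(0,.006)):
  for p in([.672+dx,.0605+dy,.1994],[.672,.0605,.2564]):
    q=K@(E[:3,:3]@p+E[:3,3]);q=q[:2]/q[2];print((q[0]-190)*2,(q[1]-60)*3)
import cv2
im=cv2.imread('pics/s3.png');cv2.imwrite('pics/s3c.png',cv2.resize(im[280:410,140:260],None,fx=6,fy=4,interpolation=3))"
```

```text
192.94562743650943 364.81242854725303
195.50066431713333 314.0672211030112
195.22590034963332 368.2935353138723
195.50066431713333 314.0672211030112
196.62425241590017 363.02722175623103
195.50066431713333 314.0672211030112
```

View pics/s3c.png

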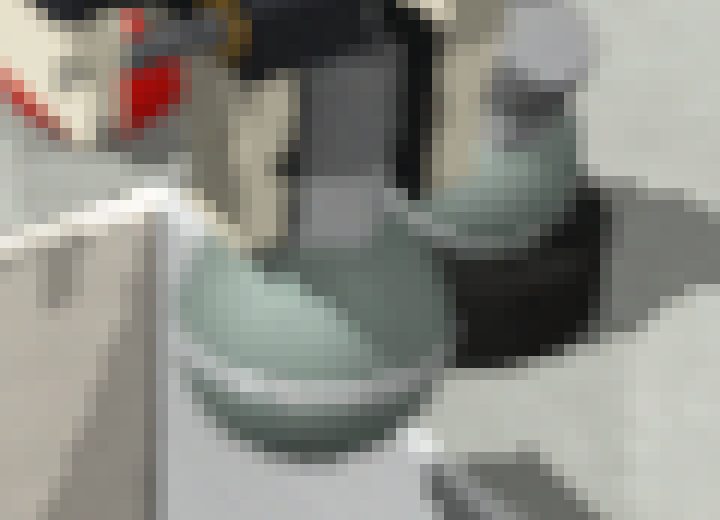

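The ball centre is at about (193,361) in s3, close to the vertical prediction (193,365). The gap matches the calibration bias seen earlier, so I lower it.

Call:
{"name": "apply_moves", "arguments": {
  "targets": [
    {"travel": [0.5, 0.5, 15], "roll": 0, "jaw": 25},
    {"travel": [0, 0, 25], "roll": 0, "jaw": 25},
    {"travel": [0, 0, 25], "roll": 0, "jaw": 25},
    {"travel": [0, 0, 25], "roll": 0, "jaw": 25},
    {"travel": [0, 0, 18], "roll": 0, "jaw": 25},
    {"travel": [0, 0, 12], "roll": 0, "jaw": 25},
    {"travel": [0, 0, 10], "roll": 0, "jaw": 25},
    {"travel": [0, 0, 7], "roll": 0, "jaw": 25},
    {"travel": [0, 0, 4], "roll": 0, "jaw": 25},
    {"travel": [0, 0, 0], "roll": 0, "jaw": 25}
  ]
}}

```text
clock: 8.5
tool_pos: [0.6727, 0.0601, 0.1184]
orientation: [180.0, 0.0, 1.0]
force: [-1.1, -0.0, -8.0]
opening: 0.0319
gripper_force: 30.0
```

```bash
python3 -c "
from h import *
go(.6725,.060,.1134)"
```

```text
pose [0.6727 0.0601 0.1184] [180.   0.   1.] open 0.0319 F [-1.1 -0.  -8. ] 30.0 t 8.5 j6 69.4
tool mm [-0.2  0.1  5. ]
```

Call:
{"name": "apply_moves", "arguments": {
  "targets": [
    {"travel": [0, 0, 1.5], "roll": 0, "jaw": 25},
    {"travel": [0, 0, 1.5], "roll": 0, "jaw": 25},
    {"travel": [0, 0, 1], "roll": 0, "jaw": 25},
    {"travel": [0, 0, 0], "roll": 0, "jaw": 25}
  ]
}}

```text
clock: 8.9
tool_pos: [0.6727, 0.0601, 0.1146]
orientation: [-180.0, -0.0, 1.0]
force: [-0.6, -0.2, -7.2]
opening: 0.0317
gripper_force: 30.0
```

Call:
{"name": "apply_moves", "arguments": {
  "targets": [
    {"travel": [0, 0, 0.7], "roll": 0, "jaw": 25},
    {"travel": [0, 0, 0], "roll": 0, "jaw": 25}
  ]
}}

```text
clock: 9.1
tool_pos: [0.6727, 0.0601, 0.1138]
orientation: [180.0, 0.0, 1.0]
force: [-0.2, 0.5, -7.4]
opening: 0.0316
gripper_force: 30.0
```

Call:
{"name": "apply_moves", "arguments": {
  "targets": [
    {"travel": [0, 0, 0.7], "roll": 0, "jaw": 25},
    {"travel": [0, 0, 0], "roll": 0, "jaw": 25}
  ]
}}

```text
clock: 9.3
tool_pos: [0.6727, 0.0601, 0.1131]
orientation: [-180.0, 0.0, 1.0]
force: [0.9, -0.4, -8.7]
opening: 0.0319
gripper_force: 30.0
```

Call:
{"name": "apply_moves", "arguments": {
  "targets": [
    {"travel": [0, 0, 0.7], "roll": 0, "jaw": 25},
    {"travel": [0, 0, 0], "roll": 0, "jaw": 25}
  ]
}}

```text
clock: 9.5
tool_pos: [0.6727, 0.0601, 0.1123]
orientation: [180.0, 0.0, 1.0]
force: [-1.1, 0.2, -8.2]
opening: 0.0316
gripper_force: 30.0
```

Call:
{"name": "apply_moves", "arguments": {
  "targets": [
    {"travel": [0, 0, 0.8], "roll": 0, "jaw": 25},
    {"travel": [0, 0, 0], "roll": 0, "jaw": 25}
  ]
}}

```text
clock: 9.7
tool_pos: [0.6727, 0.0601, 0.1115]
orientation: [180.0, 0.0, 1.0]
force: [-0.1, -0.5, -7.1]
opening: 0.0316
gripper_force: 30.0
```

Call:
{"name": "apply_moves", "arguments": {
  "targets": [
    {"travel": [0, 0, 0.8], "roll": 0, "jaw": 25},
    {"travel": [0, 0, 0], "roll": 0, "jaw": 25}
  ]
}}

```text
clock: 9.9
tool_pos: [0.6727, 0.0601, 0.1107]
orientation: [180.0, 0.0, 1.0]
force: [-0.0, -0.5, -7.6]
opening: 0.0317
gripper_force: 30.0
```

Call:
{"name": "apply_moves", "arguments": {
  "targets": [
    {"travel": [0, 0, 0.8], "roll": 0, "jaw": 25},
    {"travel": [0, 0, 0], "roll": 0, "jaw": 25}
  ]
}}

```text
clock: 10.1
tool_pos: [0.6729, 0.0601, 0.1103]
orientation: [180.0, -0.0, 1.0]
force: [-0.6, -0.3, -6.4]
opening: 0.0317
gripper_force: 30.0
```

Call:
{"name": "apply_moves", "arguments": {
  "targets": [
    {"travel": [0, 0, 0.8], "roll": 0, "jaw": 25},
    {"travel": [0, 0, 0], "roll": 0, "jaw": 25}
  ]
}}

```text
clock: 10.3
tool_pos: [0.6731, 0.0602, 0.11]
orientation: [-180.0, -0.1, 1.0]
force: [-1.0, 0.6, -1.4]
opening: 0.0321
gripper_force: 30.0
```

Call:
{"name": "apply_moves", "arguments": {
  "targets": [
    {"travel": [0, 0, 0.5], "roll": 0, "jaw": 25},
    {"travel": [0, 0, 0], "roll": 0, "jaw": 25}
  ]
}}

```text
clock: 10.5
tool_pos: [0.6733, 0.0603, 0.1098]
orientation: [-180.0, -0.1, 1.0]
force: [-2.8, 1.0, 3.3]
opening: 0.0316
gripper_force: 30.0
```

Call:
{"name": "apply_moves", "arguments": {
  "targets": [
    {"travel": [-0.5, 0, 0], "roll": 0, "jaw": 30},
    {"travel": [0, 0, 0], "roll": 0, "jaw": 32.5},
    {"travel": [0, 0, 0], "roll": 0, "jaw": 33},
    {"travel": [0, 0, 0], "roll": 0, "jaw": 34},
    {"travel": [0, 0, 0], "roll": 0, "jaw": 35},
    {"travel": [0, 0, 0], "roll": 0, "jaw": 37},
    {"travel": [0, 0, 0], "roll": 0, "jaw": 39},
    {"travel": [0, 0, 0], "roll": 0, "jaw": 41},
    {"travel": [0, 0, 0], "roll": 0, "jaw": 42}
  ]
}}

```text
clock: 11.4
tool_pos: [0.672, 0.06, 0.1084]
orientation: [180.0, 0.0, 1.0]
force: [-0.7, 1.4, -0.1]
opening: 0.0417
gripper_force: 0.6
```

Call:
{"name": "apply_moves", "arguments": {
  "targets": [
    {"travel": [0, 0, -5], "roll": 0, "jaw": 42},
    {"travel": [0, 0, -10], "roll": 0, "jaw": 42},
    {"travel": [0, 0, -20], "roll": 0, "jaw": 42},
    {"travel": [0, 0, -30], "roll": 0, "jaw": 42},
    {"travel": [0, 0, -35], "roll": 0, "jaw": 60},
    {"travel": [0, 0, -35], "roll": 0, "jaw": 87},
    {"travel": [0, 0, 0], "roll": 0, "jaw": 87}
  ]
}}

```text
clock: 12.1
tool_pos: [0.6751, 0.0601, 0.2515]
orientation: [-179.9, -0.6, 1.0]
force: [0.3, 0.0, -0.1]
opening: 0.0607
gripper_force: 0.0
```

```bash
python3 -c "
from h import *
go(.451,.260,.240)"
```

```text
pose [0.6751 0.0601 0.2515] [-179.9   -0.6    1. ] open 0.0607 F [ 0.3  0.  -0.1] 0.0 t 12.1 j6 69.4
tool mm [-220.7 -203.8    9.4]
```

Call:
{"name": "apply_moves", "arguments": {
  "targets": [
    {"travel": [-20, -20, 0], "roll": 0, "jaw": 87},
    {"travel": [-28, -27, 0], "roll": 0, "jaw": 87},
    {"travel": [-28, -27, 0], "roll": 0, "jaw": 87},
    {"travel": [-28, -27, 0], "roll": 0, "jaw": 87},
    {"travel": [-28, -27, 0], "roll": 0, "jaw": 87},
    {"travel": [-28, -27, 0], "roll": 0, "jaw": 87},
    {"travel": [-28, -27, 0], "roll": 0, "jaw": 87},
    {"travel": [-16, -20, 0], "roll": 0, "jaw": 87},
    {"travel": [0, 0, 0], "roll": 8.5, "jaw": 87},
    {"travel": [0, 0, 0], "roll": 8.5, "jaw": 87}
  ]
}}

```text
clock: 13.1
tool_pos: [0.4646, 0.2594, 0.2452]
orientation: [-179.9, -0.1, -16.2]
force: [0.5, -0.8, -0.0]
opening: 0.0871
gripper_force: 0.0
```

Call:
{"name": "apply_moves", "arguments": {
  "targets": [
    {"travel": [0, 0, 0], "roll": 8.5, "jaw": 87},
    {"travel": [0, 0, 0], "roll": 8.5, "jaw": 87},
    {"travel": [0, 0, 0], "roll": 8.5, "jaw": 87},
    {"travel": [0, 0, 0], "roll": 8.5, "jaw": 87},
    {"travel": [0, 0, 0], "roll": 8.5, "jaw": 87},
    {"travel": [0, 0, 0], "roll": 8.5, "jaw": 87},
    {"travel": [0, 0, 0], "roll": 8.5, "jaw": 87},
    {"travel": [0, 0, 0], "roll": 8.5, "jaw": 87},
    {"travel": [0, 0, 0], "roll": 8.5, "jaw": 87},
    {"travel": [0, 0, 0], "roll": 0, "jaw": 87}
  ]
}}

```text
clock: 14.1
tool_pos: [0.4651, 0.2585, 0.2447]
orientation: [-179.9, 0.1, -92.7]
force: [-0.1, 0.0, -0.4]
opening: 0.0867
gripper_force: 0.0
```

```bash
python3 -c "
from h import *
go(.470,.259,.111)
import cv2
a=ctrl.snapshot('scene')[:,:,::-1][110:270,200:360];b=ctrl.snapshot('top')[:,:,::-1][90:250,150:310]
cv2.imwrite('pics/s4.png',cv2.resize(cv2.hconcat([a,b]),None,fx=2.5,fy=3.5,interpolation=3))"
```

```text
pose [0.4651 0.2585 0.2447] [-1.799e+02  1.000e-01 -9.270e+01] open 0.0867 F [-0.1  0.  -0.4] 0.0 t 14.1 j6 -52.9
tool mm [ -0.6  -4.7 133.7]
```

View pics/s4.png

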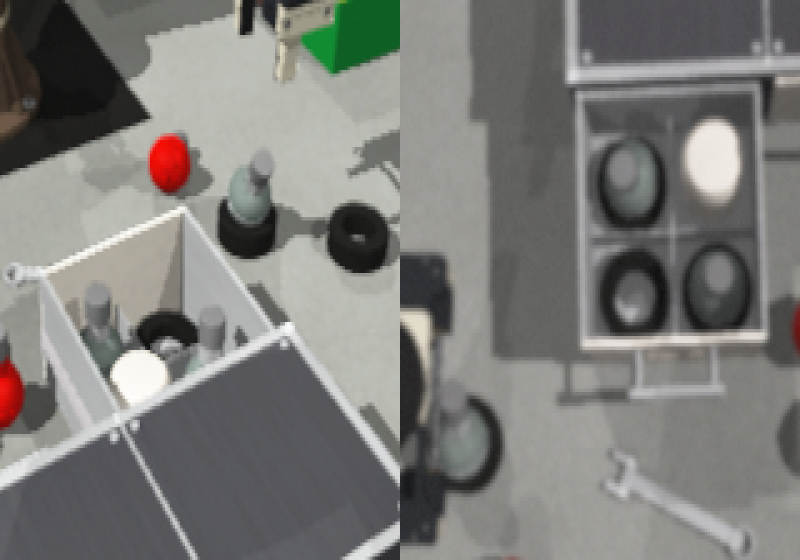

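A stands in the far-left ring (right panel: ring about (631,185), cap about (623,170)). I'll check its tilt, with acc3 (cap (718,268), ring (717,288)) as an upright reference.

```bash
python3 -c "
from h import *
P=lambda u,v:((u-400+.5)/2.5-.5+150,(v+.5)/3.5-.5+90)
for n,c,r in(('A',(623,170),(631,185)),('3',(718,268),(717,288))):
  print(n,onz('top',P(*c),.120),onz('top',P(*r),.032))
print('near ring',onz('top',P(635,292),.032))
Q=lambda u,v:((u+.5)/2.5-.5+200,(v+.5)/3.5-.5+110)
print('scene captop A',onz('scene',Q(211,318),.118),'3',onz('scene',Q(97,295),.118))
"
```

```text
A [0.66393332 0.06461397 0.12      ] [0.67110449 0.06061205 0.032     ]
3 [ 0.58249779 -0.04148042  0.12      ] [ 0.57976535 -0.04213149  0.032     ]
near ring [0.57756585 0.05634968 0.032     ]
scene captop A [0.65780066 0.0668185  0.118     ] 3 [ 0.5686149  -0.03895344  0.118     ]
```

Call:
{"name": "apply_moves", "arguments": {
  "targets": [
    {"travel": [-0.6, -4.7, 25], "roll": 0, "jaw": 87},
    {"travel": [0, 0, 30], "roll": 0, "jaw": 87},
    {"travel": [0, 0, 25], "roll": 0, "jaw": 87},
    {"travel": [0, 0, 15], "roll": 0, "jaw": 87},
    {"travel": [0, 0, 15], "roll": 0, "jaw": 87},
    {"travel": [0, 0, 12], "roll": 0, "jaw": 87},
    {"travel": [0, 0, 11], "roll": 0, "jaw": 87},
    {"travel": [0, 0, 0], "roll": 0, "jaw": 87},
    {"travel": [0, 0, 0], "roll": 0, "jaw": 87}
  ]
}}

```text
clock: 15.1
tool_pos: [0.4698, 0.2591, 0.111]
orientation: [-180.0, -0.0, -92.5]
force: [0.1, 0.6, -0.2]
opening: 0.0867
gripper_force: 0.0
```

```bash
python3 -c "
from h import *
go(.451,.260,.111)"
```

```text
pose [0.4698 0.2591 0.111 ] [-180.    -0.   -92.5] open 0.0867 F [ 0.1  0.6 -0.2] 0.0 t 15.1 j6 -52.3
tool mm [-0.1 18.8  0. ]
```

Call:
{"name": "apply_moves", "arguments": {
  "targets": [
    {"travel": [0, 3, 0], "roll": 0, "jaw": 87},
    {"travel": [0, 4, 0], "roll": 0, "jaw": 87},
    {"travel": [0, 4, 0], "roll": 0, "jaw": 87},
    {"travel": [0, 4, 0], "roll": 0, "jaw": 87},
    {"travel": [0, 4, 0], "roll": 0, "jaw": 84},
    {"travel": [0, 0, 0], "roll": 0, "jaw": 80},
    {"travel": [0, 0, 0], "roll": 0, "jaw": 75},
    {"travel": [0, 0, 0], "roll": 0, "jaw": 70},
    {"travel": [0, 0, 0], "roll": 0, "jaw": 65}
  ]
}}

```text
clock: 16.0
tool_pos: [0.4508, 0.2601, 0.111]
orientation: [-180.0, 0.0, -92.5]
force: [2.6, 0.3, 3.0]
opening: 0.0678
gripper_force: 1.5
```

Call:
{"name": "apply_moves", "arguments": {
  "targets": [
    {"travel": [0, 0, 0], "roll": 0, "jaw": 60},
    {"travel": [0, 0, 0], "roll": 0, "jaw": 55},
    {"travel": [0, 0, 0], "roll": 0, "jaw": 50},
    {"travel": [0, 0, 0], "roll": 0, "jaw": 46},
    {"travel": [0, 0, 0], "roll": 0, "jaw": 42},
    {"travel": [0, 0, 0], "roll": 0, "jaw": 38},
    {"travel": [0, 0, 0], "roll": 0, "jaw": 35},
    {"travel": [0, 0, 0], "roll": 0, "jaw": 30},
    {"travel": [0, 0, 0], "roll": 0, "jaw": 30}
  ]
}}

```text
clock: 16.9
tool_pos: [0.4503, 0.2596, 0.1103]
orientation: [180.0, -0.0, -92.5]
force: [2.3, 1.1, -3.7]
opening: 0.0326
gripper_force: 29.9
```

Call:
{"name": "apply_moves", "arguments": {
  "targets": [
    {"travel": [0, 0, 0], "roll": 0, "jaw": 34},
    {"travel": [0, 0, 0], "roll": 0, "jaw": 38},
    {"travel": [0, 0, 0], "roll": 0, "jaw": 44},
    {"travel": [0, 0, 0], "roll": 0, "jaw": 50},
    {"travel": [0, 0, 0], "roll": -8.5, "jaw": 54},
    {"travel": [0, 0, 0], "roll": -8.5, "jaw": 54},
    {"travel": [0, 0, 0], "roll": -8.5, "jaw": 54},
    {"travel": [0, 0, 0], "roll": -8.5, "jaw": 54},
    {"travel": [0, 0, 0], "roll": -8.5, "jaw": 54},
    {"travel": [0, 0, 0], "roll": -8.5, "jaw": 54}
  ]
}}

```text
clock: 17.9
tool_pos: [0.4505, 0.2598, 0.1108]
orientation: [180.0, 0.0, -41.2]
force: [1.0, -0.9, 0.6]
opening: 0.0536
gripper_force: 0.0
```

Call:
{"name": "apply_moves", "arguments": {
  "targets": [
    {"travel": [0, 0, 0], "roll": -8.5, "jaw": 54},
    {"travel": [0, 0, 0], "roll": -8.5, "jaw": 54},
    {"travel": [0, 0, 0], "roll": -8.5, "jaw": 54},
    {"travel": [0, 0, 0], "roll": -8.5, "jaw": 54},
    {"travel": [0, 0, 0], "roll": -8.5, "jaw": 52},
    {"travel": [0, 0, 0], "roll": 0, "jaw": 48},
    {"travel": [0, 0, 0], "roll": 0, "jaw": 44},
    {"travel": [0, 0, 0], "roll": 0, "jaw": 40},
    {"travel": [0, 0, 0], "roll": 0, "jaw": 37},
    {"travel": [0, 0, 0], "roll": 0, "jaw": 35}
  ]
}}

```text
clock: 18.9
tool_pos: [0.4505, 0.2595, 0.1108]
orientation: [180.0, 0.0, 0.9]
force: [0.4, -2.0, 1.5]
opening: 0.0363
gripper_force: 0.9
```

Call:
{"name": "apply_moves", "arguments": {
  "targets": [
    {"travel": [0, 0, 0], "roll": 0, "jaw": 30},
    {"travel": [0, 0, 0], "roll": 0, "jaw": 25},
    {"travel": [0, 0, 0], "roll": 0, "jaw": 25},
    {"travel": [0, 0, 0], "roll": 0, "jaw": 25},
    {"travel": [0, 0, -3], "roll": 0, "jaw": 25},
    {"travel": [0, 0, -6], "roll": 0, "jaw": 25},
    {"travel": [0, 0, -10], "roll": 0, "jaw": 25},
    {"travel": [0, 0, -10], "roll": 0, "jaw": 25}
  ]
}}

```text
clock: 19.7
tool_pos: [0.4506, 0.2601, 0.1407]
orientation: [-180.0, -0.0, 1.0]
force: [0.7, -0.4, -4.8]
opening: 0.0311
gripper_force: 29.4
```

```bash
python3 -c "
from h import *
go(.576,.0573,.260)"
```

```text
pose [0.4506 0.2601 0.1407] [-180.   -0.    1.] open 0.0311 F [ 0.7 -0.4 -4.8] 29.4 t 19.7 j6 39.4
tool mm [ 121.9  204.8 -119.3]
```

Call:
{"name": "apply_moves", "arguments": {
  "targets": [
    {"travel": [0, 0, -20], "roll": 0, "jaw": 25},
    {"travel": [0, 0, -30], "roll": 0, "jaw": 25},
    {"travel": [0, 0, -35], "roll": 0, "jaw": 25},
    {"travel": [0, 0, -24], "roll": 0, "jaw": 25},
    {"travel": [6, 10, -10], "roll": 0, "jaw": 25},
    {"travel": [12, 20, 0], "roll": 0, "jaw": 25},
    {"travel": [18, 30, 0], "roll": 0, "jaw": 25},
    {"travel": [20, 35, 0], "roll": 0, "jaw": 25},
    {"travel": [20, 35, 0], "roll": 0, "jaw": 25},
    {"travel": [20, 35, 0], "roll": 0, "jaw": 25}
  ]
}}

```text
clock: 20.7
tool_pos: [0.5496, 0.0946, 0.2587]
orientation: [-180.0, 0.0, 1.0]
force: [0.7, 1.2, -3.8]
opening: 0.031
gripper_force: 29.4
```

Call:
{"name": "apply_moves", "arguments": {
  "targets": [
    {"travel": [14, 22, 0], "roll": 0, "jaw": 25},
    {"travel": [8, 12, 0], "roll": 0, "jaw": 25},
    {"travel": [4, 6, 0], "roll": 0, "jaw": 25},
    {"travel": [0, 0, 0], "roll": 0, "jaw": 25},
    {"travel": [0, 0, 0], "roll": 0, "jaw": 25}
  ]
}}

```text
clock: 21.2
tool_pos: [0.5756, 0.0575, 0.2587]
orientation: [-180.0, 0.0, 1.0]
force: [0.9, 0.5, -5.4]
opening: 0.0312
gripper_force: 29.5
```

```bash
python3 -c "
from h import *
go(.5763,.057,.116)"
```

```text
pose [0.5756 0.0575 0.2587] [-180.    0.    1.] open 0.0312 F [ 0.9  0.5 -5.4] 29.5 t 21.2 j6 65.9
tool mm [  0.7   0.6 142.7]
```

Call:
{"name": "apply_moves", "arguments": {
  "targets": [
    {"travel": [0.7, 0.6, 15], "roll": 0, "jaw": 25},
    {"travel": [0, 0, 25], "roll": 0, "jaw": 25},
    {"travel": [0, 0, 25], "roll": 0, "jaw": 25},
    {"travel": [0, 0, 25], "roll": 0, "jaw": 25},
    {"travel": [0, 0, 18], "roll": 0, "jaw": 25},
    {"travel": [0, 0, 12], "roll": 0, "jaw": 25},
    {"travel": [0, 0, 10], "roll": 0, "jaw": 25},
    {"travel": [0, 0, 7], "roll": 0, "jaw": 25},
    {"travel": [0, 0, 4], "roll": 0, "jaw": 25},
    {"travel": [0, 0, 0], "roll": 0, "jaw": 25}
  ]
}}

```text
clock: 22.2
tool_pos: [0.5768, 0.0564, 0.1177]
orientation: [180.0, 0.0, 1.0]
force: [-0.3, -1.2, -5.2]
opening: 0.0313
gripper_force: 29.5
```

Call:
{"name": "apply_moves", "arguments": {
  "targets": [
    {"travel": [0, 0, 1.5], "roll": 0, "jaw": 25},
    {"travel": [0, 0, 1], "roll": 0, "jaw": 25},
    {"travel": [0, 0, 1], "roll": 0, "jaw": 25},
    {"travel": [0, 0, 0], "roll": 0, "jaw": 25}
  ]
}}

```text
clock: 22.6
tool_pos: [0.5771, 0.0563, 0.1147]
orientation: [-180.0, -0.0, 1.0]
force: [-0.4, -1.2, -2.9]
opening: 0.031
gripper_force: 29.5
```

Call:
{"name": "apply_moves", "arguments": {
  "targets": [
    {"travel": [0, 0, 0.7], "roll": 0, "jaw": 25},
    {"travel": [0, 0, 0], "roll": 0, "jaw": 25}
  ]
}}

```text
clock: 22.8
tool_pos: [0.5773, 0.0563, 0.1144]
orientation: [-180.0, -0.1, 1.0]
force: [-0.6, -1.0, 3.4]
opening: 0.0314
gripper_force: 29.5
```

Call:
{"name": "apply_moves", "arguments": {
  "targets": [
    {"travel": [0, 0, 0.7], "roll": 0, "jaw": 25},
    {"travel": [0, 0, 0], "roll": 0, "jaw": 25}
  ]
}}

```text
clock: 23.0
tool_pos: [0.5777, 0.0563, 0.1142]
orientation: [-180.0, -0.1, 1.0]
force: [-1.0, -2.6, 9.3]
opening: 0.0309
gripper_force: 29.5
```

Call:
{"name": "apply_moves", "arguments": {
  "targets": [
    {"travel": [0, 0.5, 0], "roll": 0, "jaw": 30},
    {"travel": [0, 0, 0], "roll": 0, "jaw": 32},
    {"travel": [0, 0, 0], "roll": 0, "jaw": 33},
    {"travel": [0, 0, 0], "roll": 0, "jaw": 34},
    {"travel": [0, 0, 0], "roll": 0, "jaw": 35},
    {"travel": [0, 0, 0], "roll": 0, "jaw": 37},
    {"travel": [0, 0, 0], "roll": 0, "jaw": 39},
    {"travel": [0, 0, 0], "roll": 0, "jaw": 41},
    {"travel": [0, 0, 0], "roll": 0, "jaw": 42},
    {"travel": [0, 0, 0], "roll": 0, "jaw": 42}
  ]
}}

```text
clock: 24.0
tool_pos: [0.5768, 0.0558, 0.1128]
orientation: [180.0, 0.0, 1.0]
force: [-0.6, -0.1, 0.5]
opening: 0.042
gripper_force: 0.0
```

Call:
{"name": "apply_moves", "arguments": {
  "targets": [
    {"travel": [0, 0, -5], "roll": 0, "jaw": 42},
    {"travel": [0, 0, -10], "roll": 0, "jaw": 42},
    {"travel": [0, 0, -20], "roll": 0, "jaw": 42},
    {"travel": [0, 0, -25], "roll": 0, "jaw": 42},
    {"travel": [0, 0, -15], "roll": 0, "jaw": 42},
    {"travel": [0, 0, 0], "roll": 0, "jaw": 42}
  ]
}}

```text
clock: 24.6
tool_pos: [0.5783, 0.0563, 0.1915]
orientation: [-179.9, -0.3, 1.0]
force: [0.4, 0.4, 0.5]
opening: 0.0418
gripper_force: 0.0
```

```bash
python3 -c "
from h import *
go(.671,.0615,.185)
import cv2
for n in('scene','top'):cv2.imwrite('pics/%s5_raw.png'%n,ctrl.snapshot(n)[:,:,::-1])"
```

```text
pose [0.5783 0.0563 0.1915] [-179.9   -0.3    1. ] open 0.0418 F [0.4 0.4 0.5] 0.0 t 24.6 j6 66.1
tool mm [92.7 -3.6  7. ]
```

Call:
{"name": "apply_moves", "arguments": {
  "targets": [
    {"travel": [15, 0, 0], "roll": 0, "jaw": 52},
    {"travel": [25, 0, 0], "roll": 0, "jaw": 52},
    {"travel": [25, -2, 0], "roll": 0, "jaw": 52},
    {"travel": [16, -2, 0], "roll": 0, "jaw": 52},
    {"travel": [7, 0, 0], "roll": 0, "jaw": 52},
    {"travel": [0, 0, 0], "roll": 8.5, "jaw": 52},
    {"travel": [0, 0, 0], "roll": 8.5, "jaw": 52},
    {"travel": [0, 0, 0], "roll": 8.5, "jaw": 52},
    {"travel": [0, 0, 0], "roll": 8.5, "jaw": 52},
    {"travel": [0, 0, 0], "roll": 8.5, "jaw": 52}
  ]
}}

```text
clock: 25.7
tool_pos: [0.6638, 0.0612, 0.1873]
orientation: [179.9, 0.0, -41.9]
force: [-0.0, -0.4, 0.4]
opening: 0.052
gripper_force: 0.0
```

Call:
{"name": "apply_moves", "arguments": {
  "targets": [
    {"travel": [0, 0, 0], "roll": 8.5, "jaw": 52},
    {"travel": [0, 0, 0], "roll": 8.5, "jaw": 52},
    {"travel": [0, 0, 0], "roll": 8.5, "jaw": 52},
    {"travel": [0, 0, 0], "roll": 8.5, "jaw": 52},
    {"travel": [0, 0, 0], "roll": 8.5, "jaw": 52},
    {"travel": [0, 0, 0], "roll": 5, "jaw": 52},
    {"travel": [0, 0, 0], "roll": 0, "jaw": 52},
    {"travel": [0, 0, 0], "roll": 0, "jaw": 52}
  ]
}}

```text
clock: 26.5
tool_pos: [0.6642, 0.0612, 0.1875]
orientation: [180.0, -0.0, -88.9]
force: [-1.2, 0.2, -0.4]
opening: 0.0521
gripper_force: 0.0
```

```bash
python3 -c "
from h import *
go(.6665,.0625,.113)"
```

```text
pose [0.6642 0.0612 0.1875] [180.   -0.  -88.9] open 0.0521 F [-1.2  0.2 -0.4] 0.0 t 26.5 j6 -20.8
tool mm [-1.2 -2.4 74.5]
```

Call:
{"name": "apply_moves", "arguments": {
  "targets": [
    {"travel": [-1.2, -2.4, 15], "roll": 0, "jaw": 52},
    {"travel": [0, 0, 15], "roll": 0, "jaw": 52},
    {"travel": [0, 0, 8], "roll": 0, "jaw": 52},
    {"travel": [0, 0, 5], "roll": 0, "jaw": 52},
    {"travel": [0, 0, 5], "roll": 0, "jaw": 52},
    {"travel": [0, 0, 0], "roll": 0, "jaw": 52}
  ]
}}

```text
clock: 27.1
tool_pos: [0.6668, 0.0625, 0.139]
orientation: [179.9, -0.0, -89.0]
force: [-0.1, -0.9, 0.0]
opening: 0.0519
gripper_force: 0.0
```

Call:
{"name": "apply_moves", "arguments": {
  "targets": [
    {"travel": [0, 0, 8], "roll": 0, "jaw": 52},
    {"travel": [0, 0, 8], "roll": 0, "jaw": 52},
    {"travel": [0, 0, 8], "roll": 0, "jaw": 52},
    {"travel": [0, 0, 3], "roll": 0, "jaw": 52},
    {"travel": [0, 0, 0], "roll": 0, "jaw": 52}
  ]
}}

```text
clock: 27.6
tool_pos: [0.6667, 0.0625, 0.112]
orientation: [179.9, -0.0, -89.0]
force: [-1.2, -0.1, 0.5]
opening: 0.0518
gripper_force: 0.0
```

Call:
{"name": "apply_moves", "arguments": {
  "targets": [
    {"travel": [0, -1.5, 0], "roll": 0, "jaw": 48},
    {"travel": [0, -1.5, 0], "roll": 0, "jaw": 44},
    {"travel": [0, -1.5, 0], "roll": 0, "jaw": 41},
    {"travel": [0, 0, 0], "roll": 0, "jaw": 38},
    {"travel": [0, 0, 0], "roll": 0, "jaw": 36},
    {"travel": [0, 0, 0], "roll": 0, "jaw": 34},
    {"travel": [0, 0, 0], "roll": 0, "jaw": 33}
  ]
}}

```text
clock: 28.3
tool_pos: [0.6714, 0.0626, 0.1129]
orientation: [180.0, 0.0, -89.0]
force: [-2.6, 1.0, 2.2]
opening: 0.0335
gripper_force: 1.4
```

Call:
{"name": "apply_moves", "arguments": {
  "targets": [
    {"travel": [0, 0, 0], "roll": 0, "jaw": 31},
    {"travel": [0, 0, 0], "roll": 0, "jaw": 29},
    {"travel": [0, 0, 0], "roll": 0, "jaw": 29}
  ]
}}

```text
clock: 28.6
tool_pos: [0.6718, 0.0627, 0.113]
orientation: [-180.0, 0.0, -89.0]
force: [-2.1, 0.4, 3.4]
opening: 0.0319
gripper_force: 30.0
```

Call:
{"name": "apply_moves", "arguments": {
  "targets": [
    {"travel": [0, 0, 0], "roll": 0, "jaw": 32},
    {"travel": [0, 0, 0], "roll": 0, "jaw": 33},
    {"travel": [0, 0, 0], "roll": 0, "jaw": 34},
    {"travel": [0, 0, 0], "roll": 0, "jaw": 36},
    {"travel": [0, 0, 0], "roll": 0, "jaw": 38},
    {"travel": [0, 0, 0], "roll": 0, "jaw": 41},
    {"travel": [0, 0, 0], "roll": 0, "jaw": 44},
    {"travel": [0, 0, 0], "roll": 0, "jaw": 44}
  ]
}}

```text
clock: 29.4
tool_pos: [0.672, 0.0628, 0.113]
orientation: [-180.0, 0.0, -89.0]
force: [0.2, 0.2, 0.3]
opening: 0.0439
gripper_force: 0.0
```

Call:
{"name": "apply_moves", "arguments": {
  "targets": [
    {"travel": [0, 0, -5], "roll": 0, "jaw": 44},
    {"travel": [0, 0, -10], "roll": 0, "jaw": 44},
    {"travel": [0, 0, -20], "roll": 0, "jaw": 44},
    {"travel": [0, 0, -25], "roll": 0, "jaw": 44},
    {"travel": [0, 0, -15], "roll": 0, "jaw": 44},
    {"travel": [0, 0, 0], "roll": 0, "jaw": 46}
  ]
}}

```text
clock: 30.0
tool_pos: [0.6731, 0.063, 0.1915]
orientation: [-179.7, 0.1, -89.0]
force: [0.2, 0.3, -0.0]
opening: 0.0456
gripper_force: 0.0
```

```bash
python3 -c "
from h import *
go(.5775,.0565,.187)"
```

```text
pose [0.6731 0.063  0.1915] [-1.797e+02  1.000e-01 -8.900e+01] open 0.0456 F [ 0.2  0.3 -0. ] 0.0 t 30.0 j6 -20.9
tool mm [ 4.9 95.7  3.9]
```

Call:
{"name": "apply_moves", "arguments": {
  "targets": [
    {"travel": [1, 15, 0], "roll": 0, "jaw": 44},
    {"travel": [1, 25, 0], "roll": 0, "jaw": 44},
    {"travel": [1, 25, 0], "roll": 0, "jaw": 44},
    {"travel": [1, 20, 0], "roll": 0, "jaw": 44},
    {"travel": [1, 11, 0], "roll": 0, "jaw": 44},
    {"travel": [0, 0, 10], "roll": 0, "jaw": 44},
    {"travel": [0, 0, 15], "roll": 0, "jaw": 44},
    {"travel": [0, 0, 10], "roll": 0, "jaw": 44},
    {"travel": [0, 0, 8], "roll": 0, "jaw": 44},
    {"travel": [0, 0, 0], "roll": 0, "jaw": 44}
  ]
}}

```text
clock: 31.0
tool_pos: [0.5754, 0.0558, 0.1431]
orientation: [179.9, -0.1, -89.0]
force: [-0.1, 0.2, 0.2]
opening: 0.0441
gripper_force: 0.0
```

Call:
{"name": "apply_moves", "arguments": {
  "targets": [
    {"travel": [0, 0, 6], "roll": 0, "jaw": 44},
    {"travel": [0, 0, 0], "roll": 0, "jaw": 44}
  ]
}}

```text
clock: 31.2
tool_pos: [0.5756, 0.056, 0.1383]
orientation: [180.0, -0.0, -89.0]
force: [-1.4, -0.5, -0.8]
opening: 0.044
gripper_force: 0.0
```

Call:
{"name": "apply_moves", "arguments": {
  "targets": [
    {"travel": [0, 0, 8], "roll": 0, "jaw": 44},
    {"travel": [0, 0, 8], "roll": 0, "jaw": 44},
    {"travel": [0, 0, 8], "roll": 0, "jaw": 44},
    {"travel": [0, 0, 0], "roll": 0, "jaw": 44},
    {"travel": [0, 0, 0], "roll": 0, "jaw": 41},
    {"travel": [0, 0, 0], "roll": 0, "jaw": 38},
    {"travel": [0, 0, 0], "roll": 0, "jaw": 36},
    {"travel": [0, 0, 0], "roll": 0, "jaw": 34}
  ]
}}

```text
clock: 32.0
tool_pos: [0.5764, 0.0562, 0.1155]
orientation: [-179.9, 0.0, -89.0]
force: [1.7, -0.0, 1.5]
opening: 0.0346
gripper_force: 1.0
```

Call:
{"name": "apply_moves", "arguments": {
  "targets": [
    {"travel": [0, 0, 0], "roll": 0, "jaw": 32.5},
    {"travel": [0, 0, 0], "roll": 0, "jaw": 31},
    {"travel": [0, 0, 0], "roll": 0, "jaw": 29},
    {"travel": [0, 0, 0], "roll": 0, "jaw": 29}
  ]
}}

```text
clock: 32.4
tool_pos: [0.5761, 0.0561, 0.1153]
orientation: [-179.9, 0.0, -89.0]
force: [1.8, -0.1, 5.4]
opening: 0.0318
gripper_force: 30.0
```

Both alignments done. Now I release, back off, and check with a picture.

Call:
{"name": "apply_moves", "arguments": {
  "targets": [
    {"travel": [0, 0, 0], "roll": 0, "jaw": 32},
    {"travel": [0, 0, 0], "roll": 0, "jaw": 33},
    {"travel": [0, 0, 0], "roll": 0, "jaw": 34},
    {"travel": [0, 0, 0], "roll": 0, "jaw": 36},
    {"travel": [0, 0, 0], "roll": 0, "jaw": 38},
    {"travel": [0, 0, 0], "roll": 0, "jaw": 41},
    {"travel": [0, 0, 0], "roll": 0, "jaw": 43},
    {"travel": [0, 0, 0], "roll": 0, "jaw": 43}
  ]
}}

```text
clock: 33.2
tool_pos: [0.5753, 0.0559, 0.1146]
orientation: [179.9, -0.0, -89.0]
force: [0.6, -0.8, -0.5]
opening: 0.0426
gripper_force: 0.0
```

Call:
{"name": "apply_moves", "arguments": {
  "targets": [
    {"travel": [0, 0, -5], "roll": 0, "jaw": 43},
    {"travel": [0, 0, -10], "roll": 0, "jaw": 43},
    {"travel": [0, 0, -20], "roll": 0, "jaw": 43},
    {"travel": [0, 0, -30], "roll": 0, "jaw": 43},
    {"travel": [0, 0, -30], "roll": 0, "jaw": 43},
    {"travel": [0, 20, 0], "roll": 0, "jaw": 43},
    {"travel": [0, 40, 0], "roll": 0, "jaw": 30},
    {"travel": [0, 40, 0], "roll": 0, "jaw": 20},
    {"travel": [0, 40, 0], "roll": 0, "jaw": 10},
    {"travel": [0, 25, 0], "roll": 0, "jaw": 0}
  ]
}}

```text
clock: 34.2
tool_pos: [0.4084, 0.0526, 0.2106]
orientation: [-180.0, 0.0, -89.0]
force: [-0.2, 0.8, 0.7]
opening: 0.0161
gripper_force: 0.0
```

```bash
python3 -c "
from h import *
go(.43,.005,.1)
import cv2
a=ctrl.snapshot('scene')[:,:,::-1];b=ctrl.snapshot('top')[:,:,::-1]
cv2.imwrite('pics/s6.png',cv2.hconcat([cv2.resize(a[150:250,205:305],None,fx=4,fy=5,interpolation=3),cv2.resize(b[105:205,212:312],None,fx=4,fy=5,interpolation=3)]))"
```

```text
pose [0.4084 0.0526 0.2106] [-180.    0.  -89.] open 0.0161 F [-0.2  0.8  0.7] 0.0 t 34.2 j6 -34.1
tool mm [ 48.1 -20.7 110.6]
```

View pics/s6.png

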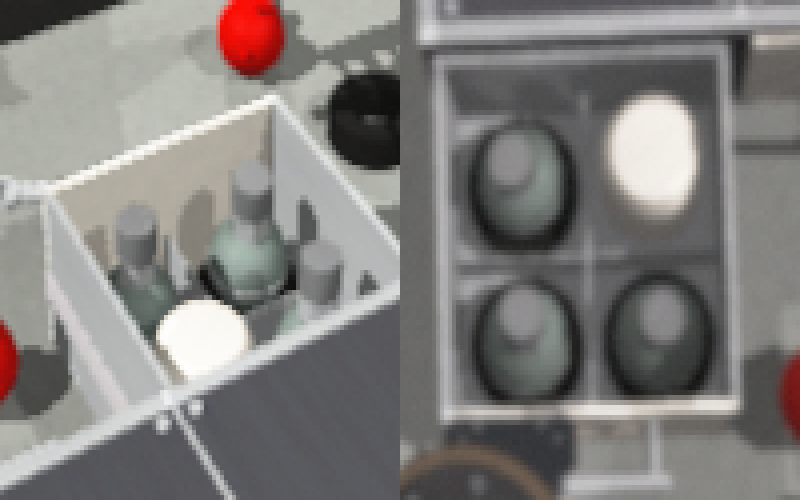

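All three stand in their rings. In the top panel the caps are A (510,155), B (517,313) and acc3 (664,310). The scene panel has caps at (253,185), (321,262) and (137,228). I'll work out the tilts from these.

```bash
python3 -c "
from h import *
P=lambda u,v:((u-400+.5)/4-.5+212,(v+.5)/5-.5+105)
Q=lambda u,v:((u+.5)/4-.5+205,(v+.5)/5-.5+150)
for n,c,r,s in(('A',(510,155),(524,184),(321,254)),('B',(517,313),(527,337),(253,178)),('3',(664,310),(660,337),(137,220))):
  a=onz('top',P(*c),.120);b=onz('top',P(*r),.032);print(n,a,b,(a-b)[:2]*1e3,'scene',onz('scene',Q(*s),.12))
"
```

```text
A [0.67145543 0.06393961 0.12      ] [0.67447255 0.05900191 0.032     ] [-3.01711635  4.93769572] scene [0.66044895 0.06772913 0.12      ]
B [0.58102456 0.05948984 0.12      ] [0.58082993 0.05730623 0.032     ] [0.19463886 2.1836049 ] scene [0.57385537 0.05940737 0.12      ]
3 [ 0.58137829 -0.04349317  0.12      ] [ 0.57954399 -0.04250311  0.032     ] [ 1.83429666 -0.99005954] scene [ 0.56996216 -0.03832186  0.12      ]
```

Call:
{"name": "apply_moves", "arguments": {
  "targets": [
    {"travel": [0, -25, 0], "roll": -8.5, "jaw": 46},
    {"travel": [0, 0, 0], "roll": -8.5, "jaw": 46},
    {"travel": [0, 0, 0], "roll": -8.5, "jaw": 46},
    {"travel": [0, 0, 0], "roll": -8.5, "jaw": 46},
    {"travel": [0, 0, 0], "roll": -8.5, "jaw": 46},
    {"travel": [0, 0, 0], "roll": -8.5, "jaw": 46},
    {"travel": [0, 0, 0], "roll": -8.5, "jaw": 46},
    {"travel": [0, 0, 0], "roll": -8.5, "jaw": 46},
    {"travel": [0, 0, 0], "roll": -8.5, "jaw": 46},
    {"travel": [0, 0, 0], "roll": -8.5, "jaw": 46}
  ]
}}

```text
clock: 35.3
tool_pos: [0.4363, 0.0538, 0.2106]
orientation: [-180.0, -0.1, -3.7]
force: [0.6, -0.5, 0.5]
opening: 0.0462
gripper_force: 0.0
```

Call:
{"name": "apply_moves", "arguments": {
  "targets": [
    {"travel": [0, 0, 0], "roll": -5, "jaw": 46},
    {"travel": [30, 0, 0], "roll": 0, "jaw": 46},
    {"travel": [45, 0, 0], "roll": 0, "jaw": 46},
    {"travel": [45, 0, 0], "roll": 0, "jaw": 46},
    {"travel": [45, 0, 0], "roll": 0, "jaw": 46},
    {"travel": [40, 0, 0], "roll": 0, "jaw": 46},
    {"travel": [20, 0, 0], "roll": 0, "jaw": 46},
    {"travel": [10, 0, 0], "roll": 0, "jaw": 46},
    {"travel": [0, 0, 0], "roll": 0, "jaw": 46}
  ]
}}

```text
clock: 36.2
tool_pos: [0.6715, 0.0574, 0.2094]
orientation: [180.0, 0.0, 0.9]
force: [-0.1, -0.5, -0.1]
opening: 0.0457
gripper_force: 0.0
```

```bash
python3 -c "
from h import *
go(.671,.0618,.112)"
```

```text
pose [0.6715 0.0574 0.2094] [180.    0.    0.9] open 0.0457 F [-0.1 -0.5 -0.1] 0.0 t 36.2 j6 69.5
tool mm [-0.4 -4.4 97.4]
```

Call:
{"name": "apply_moves", "arguments": {
  "targets": [
    {"travel": [-0.4, -4.4, 20], "roll": 0, "jaw": 46},
    {"travel": [0, 0, 25], "roll": 0, "jaw": 46},
    {"travel": [0, 0, 12], "roll": 0, "jaw": 46},
    {"travel": [0, 0, 6], "roll": 0, "jaw": 46},
    {"travel": [0, 0, 6], "roll": 0, "jaw": 46},
    {"travel": [0, 0, 0], "roll": 0, "jaw": 46}
  ]
}}

```text
clock: 36.8
tool_pos: [0.67, 0.062, 0.141]
orientation: [-180.0, -0.0, 1.0]
force: [0.2, 0.1, 0.4]
opening: 0.0461
gripper_force: 0.0
```

Call:
{"name": "apply_moves", "arguments": {
  "targets": [
    {"travel": [0, 0, 8], "roll": 0, "jaw": 46},
    {"travel": [0, 0, 10], "roll": 0, "jaw": 46},
    {"travel": [0, 0, 10], "roll": 0, "jaw": 46},
    {"travel": [0, 0.4, 0], "roll": 0, "jaw": 43},
    {"travel": [0, 0.3, 0], "roll": 0, "jaw": 40},
    {"travel": [0, 0.3, 0], "roll": 0, "jaw": 38},
    {"travel": [0, 0, 0], "roll": 0, "jaw": 36},
    {"travel": [0, 0, 0], "roll": 0, "jaw": 34},
    {"travel": [0, 0, 0], "roll": 0, "jaw": 33}
  ]
}}

```text
clock: 37.7
tool_pos: [0.6706, 0.0615, 0.1135]
orientation: [-180.0, -0.1, 1.0]
force: [0.4, 1.6, 2.0]
opening: 0.0336
gripper_force: 1.2
```

Call:
{"name": "apply_moves", "arguments": {
  "targets": [
    {"travel": [0, 0, 0], "roll": 0, "jaw": 31},
    {"travel": [0, 0, 0], "roll": 0, "jaw": 29},
    {"travel": [0, 0, 0], "roll": 0, "jaw": 29}
  ]
}}

```text
clock: 38.0
tool_pos: [0.6705, 0.0612, 0.1134]
orientation: [-180.0, -0.1, 1.0]
force: [-0.6, 2.7, 4.5]
opening: 0.0315
gripper_force: 30.0
```

Call:
{"name": "apply_moves", "arguments": {
  "targets": [
    {"travel": [0, 0, 0], "roll": 0, "jaw": 31.5},
    {"travel": [0, 0, 0], "roll": 0, "jaw": 33},
    {"travel": [0, 0, 0], "roll": 0, "jaw": 34},
    {"travel": [0, 0, 0], "roll": 0, "jaw": 36},
    {"travel": [0, 0, 0], "roll": 0, "jaw": 38},
    {"travel": [0, 0, 0], "roll": 0, "jaw": 41},
    {"travel": [0, 0, 0], "roll": 0, "jaw": 43},
    {"travel": [0, 0, 0], "roll": 0, "jaw": 43}
  ]
}}

```text
clock: 38.8
tool_pos: [0.67, 0.0609, 0.1127]
orientation: [180.0, 0.0, 1.0]
force: [0.1, -0.6, 0.2]
opening: 0.0427
gripper_force: 0.0
```

Call:
{"name": "apply_moves", "arguments": {
  "targets": [
    {"travel": [0, 0, -5], "roll": 0, "jaw": 43},
    {"travel": [0, 0, -10], "roll": 0, "jaw": 43},
    {"travel": [0, 0, -20], "roll": 0, "jaw": 43},
    {"travel": [0, 0, -30], "roll": 0, "jaw": 43},
    {"travel": [0, 0, -30], "roll": 0, "jaw": 43},
    {"travel": [-30, 0, 0], "roll": 0, "jaw": 43},
    {"travel": [-45, 5, 0], "roll": 0, "jaw": 43},
    {"travel": [-45, 10, 0], "roll": 0, "jaw": 30},
    {"travel": [-45, 15, 0], "roll": 0, "jaw": 15},
    {"travel": [-45, 15, 0], "roll": 0, "jaw": 0}
  ]
}}

```text
clock: 39.8
tool_pos: [0.4595, 0.012, 0.2086]
orientation: [-180.0, -0.1, 1.0]
force: [0.0, -0.1, 0.4]
opening: 0.0245
gripper_force: 0.0
```

Call:
{"name": "apply_moves", "arguments": {
  "targets": [
    {"travel": [-25, 10, 0], "roll": 0, "jaw": 0},
    {"travel": [0, 0, 0], "roll": 0, "jaw": 0},
    {"travel": [0, 0, 0], "roll": 0, "jaw": 0}
  ]
}}

```text
clock: 40.1
tool_pos: [0.4366, 0.0021, 0.2094]
orientation: [-179.9, -0.2, 1.0]
force: [1.0, 0.2, -0.0]
opening: 0.0028
gripper_force: 0.0
```

```bash
python3 -c "
from h import *
go(.435,.004,.096)
import cv2
b=ctrl.snapshot('top')[:,:,::-1];cv2.imwrite('pics/top7_raw.png',b)
# cap discs: flat light grey; template = acc3 cap patch from s6-like location
g=cv2.cvtColor(b,cv2.COLOR_BGR2GRAY)
P=lambda u,v:((u-400+.5)/4-.5+212,(v+.5)/5-.5+105)
cx,cy=[int(round(t)) for t in P(664,310)]
t=b[cy-8:cy+9,cx-8:cx+9]
from scipy import ndimage
r=cv2.matchTemplate(b[105:205,212:312],t,cv2.TM_CCOEFF_NORMED)
for n,(u,v) in dict(A=(510,155),B=(517,313),c3=(664,310)).items():
  x,y=P(u,v);X=int(x-212-8);Y=int(y-105-8);w=r[Y-4:Y+6,X-4:X+6];j=np.unravel_index(w.argmax(),w.shape)
  px=(X-4+j[1]+8+212,Y-4+j[0]+8+105);print(n,px,round(float(w.max()),2),onz('top',px,.120))
"
```

```text
pose [0.4366 0.0021 0.2094] [-179.9   -0.2    1. ] open 0.0028 F [ 1.   0.2 -0. ] 0.0 t 40.1 j6 64.6
tool mm [ -1.9  -1.8 113.4]
A (np.int64(244), np.int64(136)) 0.71 [0.67010522 0.05016059 0.12      ]
B (np.int64(245), np.int64(168)) 0.73 [0.57860479 0.04793354 0.12      ]
c3 (np.int64(278), np.int64(167)) 1.0 [ 0.58023141 -0.04452565  0.12      ]
```

Call:
{"name": "apply_moves", "arguments": {
  "targets": [
    {"travel": [-2, -2, 25], "roll": 0, "jaw": 0},
    {"travel": [0, 0, 30], "roll": 0, "jaw": 0},
    {"travel": [0, 0, 25], "roll": 0, "jaw": 0},
    {"travel": [0, 0, 20], "roll": 0, "jaw": 0},
    {"travel": [0, 0, 13], "roll": 0, "jaw": 0},
    {"travel": [0, 0, 0], "roll": 0, "jaw": 0},
    {"travel": [5, 0, 0], "roll": 0, "jaw": 0},
    {"travel": [10, 0, 0], "roll": 0, "jaw": 0},
    {"travel": [8, 0, 0], "roll": 0, "jaw": 0}
  ]
}}

```text
clock: 41.05
tool_pos: [0.4591, 0.0049, 0.0958]
orientation: [-180.0, -0.1, 1.0]
force: [0.0, 0.3, 0.4]
opening: 0.0006
gripper_force: 0.0
```

Call:
{"name": "apply_moves", "arguments": {
  "targets": [
    {"travel": [3, 0, 0], "roll": 0, "jaw": 0},
    {"travel": [3, 0, 0], "roll": 0, "jaw": 0},
    {"travel": [3, 0, 0], "roll": 0, "jaw": 0},
    {"travel": [3, 0, 0], "roll": 0, "jaw": 0},
    {"travel": [3, 0, 0], "roll": 0, "jaw": 0},
    {"travel": [3, 0, 0], "roll": 0, "jaw": 0}
  ]
}}

```text
clock: 41.65
tool_pos: [0.4747, 0.0046, 0.0948]
orientation: [180.0, 0.1, 1.0]
force: [-3.8, 0.2, 1.7]
opening: 0.0005
gripper_force: 1.6
```

Call:
{"name": "apply_moves", "arguments": {
  "targets": [
    {"travel": [4, 0, 0], "roll": 0, "jaw": 0},
    {"travel": [5, 0, 0], "roll": 0, "jaw": 0},
    {"travel": [6, 0, 0], "roll": 0, "jaw": 0},
    {"travel": [7, 0, 0], "roll": 0, "jaw": 0},
    {"travel": [8, 0, 0], "roll": 0, "jaw": 0},
    {"travel": [8, 0, 0], "roll": 0, "jaw": 0},
    {"travel": [8, 0, 0], "roll": 0, "jaw": 0},
    {"travel": [8, 0, 0], "roll": 0, "jaw": 0},
    {"travel": [8, 0, 0], "roll": 0, "jaw": 0},
    {"travel": [8, 0, 0], "roll": 0, "jaw": 0}
  ]
}}

```text
clock: 42.65
tool_pos: [0.5458, 0.006, 0.0948]
orientation: [-180.0, 0.0, 1.0]
force: [-3.2, 3.3, 1.0]
opening: 0.0003
gripper_force: 1.7
```

Call:
{"name": "apply_moves", "arguments": {
  "targets": [
    {"travel": [8, 0, 0], "roll": 0, "jaw": 0},
    {"travel": [8, 0, 0], "roll": 0, "jaw": 0},
    {"travel": [8, 0, 0], "roll": 0, "jaw": 0},
    {"travel": [8, 0, 0], "roll": 0, "jaw": 0},
    {"travel": [8, 0, 0], "roll": 0, "jaw": 0},
    {"travel": [8, 0, 0], "roll": 0, "jaw": 0},
    {"travel": [8, 0, 0], "roll": 0, "jaw": 0},
    {"travel": [8, 0, 0], "roll": 0, "jaw": 0},
    {"travel": [8, 0, 0], "roll": 0, "jaw": 0},
    {"travel": [8, 0, 0], "roll": 0, "jaw": 0}
  ]
}}

```text
clock: 43.65
tool_pos: [0.6257, 0.0073, 0.0948]
orientation: [180.0, 0.0, 1.0]
force: [-4.0, 3.2, -0.5]
opening: 0.0003
gripper_force: 1.7
```

Call:
{"name": "apply_moves", "arguments": {
  "targets": [
    {"travel": [8, 0, 0], "roll": 0, "jaw": 0},
    {"travel": [8, 0, 0], "roll": 0, "jaw": 0},
    {"travel": [7, 0, 0], "roll": 0, "jaw": 0},
    {"travel": [6, 0, 0], "roll": 0, "jaw": 0},
    {"travel": [5, 0, 0], "roll": 0, "jaw": 0},
    {"travel": [4, 0, 0], "roll": 0, "jaw": 0}
  ]
}}

```text
clock: 44.25
tool_pos: [0.6635, 0.0078, 0.0948]
orientation: [180.0, -0.0, 1.0]
force: [-3.6, 2.6, 0.1]
opening: 0.0006
gripper_force: 1.6
```

Now slowly to the stop.

Call:
{"name": "apply_moves", "arguments": {
  "targets": [
    {"travel": [3, 0, 0], "roll": 0, "jaw": 0},
    {"travel": [3, 0, 0], "roll": 0, "jaw": 0},
    {"travel": [3, 0, 0], "roll": 0, "jaw": 0},
    {"travel": [2, 0, 0], "roll": 0, "jaw": 0},
    {"travel": [2, 0, 0], "roll": 0, "jaw": 0},
    {"travel": [2, 0, 0], "roll": 0, "jaw": 0},
    {"travel": [2, 0, 0], "roll": 0, "jaw": 0}
  ]
}}

```text
clock: 44.95
tool_pos: [0.6802, 0.0082, 0.0948]
orientation: [-180.0, 0.0, 1.0]
force: [-2.8, 1.3, -0.8]
opening: 0.0005
gripper_force: 1.6
```

Call:
{"name": "apply_moves", "arguments": {
  "targets": [
    {"travel": [1.5, 0, 0], "roll": 0, "jaw": 0},
    {"travel": [1.5, 0, 0], "roll": 0, "jaw": 0},
    {"travel": [1.5, 0, 0], "roll": 0, "jaw": 0}
  ]
}}

```text
clock: 45.25
tool_pos: [0.6814, 0.0082, 0.0947]
orientation: [180.0, 0.4, 1.0]
force: [-19.4, 5.0, 11.9]
opening: 0.0002
gripper_force: 9.6
```

Call:
{"name": "apply_moves", "arguments": {
  "targets": [
    {"travel": [-3, 0, 0], "roll": 0, "jaw": 0},
    {"travel": [-10, 0, 0], "roll": 0, "jaw": 0},
    {"travel": [-30, 0, 0], "roll": 0, "jaw": 0},
    {"travel": [-45, 0, 0], "roll": 0, "jaw": 0},
    {"travel": [-45, 0, 0], "roll": 0, "jaw": 0},
    {"travel": [-45, 0, 0], "roll": 0, "jaw": 0},
    {"travel": [-45, 0, 0], "roll": 0, "jaw": 0},
    {"travel": [0, 0, -25], "roll": 0, "jaw": 0},
    {"travel": [0, 0, -25], "roll": 0, "jaw": 0},
    {"travel": [0, 0, 0], "roll": 0, "jaw": 0}
  ]
}}

```text
clock: 46.25
tool_pos: [0.464, 0.0051, 0.1487]
orientation: [-179.9, -0.5, 1.0]
force: [0.1, 0.8, 0.2]
opening: 0.0004
gripper_force: 0.0
```

```bash
python3 -c "
from h import *
import cv2
b=ctrl.snapshot('top');cv2.imwrite('pics/top8.png',b[:,:,::-1])
g=b.astype(int).sum(2)//3
go(.4,.2,.3)
np.set_printoptions(linewidth=250)
print(' rows',list(range(106,136)))
for u in(240,245,250,255,260,265,270,275,320,326,332,338,344,350):print(u,g[106:136,u])
"
```

```text
pose [0.4632 0.0049 0.1471] [-179.9   -0.3    1. ] open 0.0002 F [-0.7 -0.3 -0. ] 0.0 t 46.3 j6 65.9
tool mm [ -58.9 -196.4 -152.9]
 rows [106, 107, 108, 109, 110, 111, 112, 113, 114, 115, 116, 117, 118, 119, 120, 121, 122, 123, 124, 125, 126, 127, 128, 129, 130, 131, 132, 133, 134, 135]
240 [ 83 100 137 169 182 176 153 116 104 113 114 112 112 115 115 115 112 110 106  99 111 129 147 154 141 122 107  93  82  82]
245 [ 86 104 138 171 181 172 143 118 113 117 119 116 115 117 124 128 124 120 115 118 131 146 163 167 151 133 117 101  90 100]
250 [ 86 110 150 175 182 168 139 116 111 113 117 117 115 116 124 119 110 107 102 105 124 147 165 165 152 140 137 138 136 135]
255 [ 89 121 163 182 184 167 142 136 127 121 117 116 113 120 133 124 107  93  93 102 126 153 169 164 144 131 130 129 129 127]
260 [ 93 130 167 183 184 167 131 120 121 119 115 118 114 109 113 113 103  96  89 101 125 153 168 159 136 128 127 127 126 128]
265 [100 140 173 184 178 155 115  91  95 100 104 103 107 121 127 116 104  96  92 107 126 147 156 141 121 118 124 125 124 126]
270 [103 140 172 184 173 142 109  96  98 100 105 106 10
[... 252 characters left out ...]
5 156 157 152 149 148 148 148 152 170 178 162 139 133 131 130 130 134]
326 [169 174 165 134 143 193 204 165 129 117 115 114 120 129 125 114 109 115 127 138 151 172 176 158 140 138 135 137 138 137]
332 [176 176 160 126 141 188 189 152 123 116 116 115 121 132 123 112 111 119 130 141 161 180 174 152 140 137 135 135 133 135]
338 [177 176 160 133 151 184 169 137 121 117 115 113 117 127 122 116 112 115 124 136 159 181 169 144 134 135 135 137 134 136]
344 [180 178 158 141 174 191 163 128 117 114 113 117 123 128 122 117 112 114 123 135 161 177 162 137 131 134 134 136 135 138]
350 [190 180 150 156 203 209 168 129 128 145 154 154 152 155 159 161 160 158 156 159 175 178 159 135 133 133 136 136 135 137]
```

```bash
python3 -c "
from h import *
import cv2
h=cv2.imread('pics/top0_raw.png').astype(int).sum(2)//3
for u in(250,260,270):
  r0=190+np.argmax(h[190:210,u]);w=h[r0-2:r0+3,u]-h[r0-4:r0+5,u].min();a=r0+(w*np.arange(-2,3)).sum()/w.sum()
  g=cv2.imread('pics/top8.png').astype(int).sum(2)//3
  r1=124+np.argmax(g[124:132,u]);w=g[r1-2:r1+3,u]-g[r1-4:r1+5,u].min();b=r1+(w*np.arange(-2,3)).sum()/w.sum()
  print(u,a,b,onz('top',(u,a),.0955)[0],onz('top',(u,b),.0955)[0],onz('top',(u,b),.0955)[0]-onz('top',(u,a),.0955)[0])
"
```

```text
250 201.52100840336135 128.3045267489712 0.48627613263985103 0.6983609221819538 0.21208478954210275
260 201.0 128.09459459459458 0.4874246408688623 0.6985580352694745 0.21113339440061218
270 200.8357142857143 127.8659793814433 0.4875585698415506 0.6988101074611608 0.21125153761961019
```

The handle moved 211–212 mm of its 212 mm travel, so the drawer is shut.

```bash
python3 -c "
from plant import ctrl
print(ctrl.close_job())"
```

```text
the job is handed in; nothing more can be done
None
```

Both accumulators were set upright in the two empty drawer rings, and the drawer is pushed shut (about 211.5 of 212 mm of travel). The job was handed in at about 46 s with no verdict returned; I estimate the last tilts at roughly 0.1 rad or less but did not look inside again after shutting.

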